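# Fit out the wash cabinet door and shut it

### The job

Fit out the door of the dormitory wash cabinet: hang all three plastic holders on the pairs of studs inside the open door, slipping the keyholes in each holder's back over the stud heads and sliding it down until it is locked fully home, and stand every toiletry bottle that is on the desk upright in a holder, one bottle to a holder. Then push the loaded door shut, gently, until it snaps home on its catch, and leave the router, the fruit bowl and the mug alone.

Things in the scene. Friction and masses are not known exactly. Their poses are not given: they have to be found in the camera images.
- cabinet: small wash cabinet on the desk, a cream sheet-steel box 150 deep x 352 wide x 236 high mm, walls 5, open at the front (-x), empty inside, fixed. Origin: centre of its underside; x points to its back, +y to the hinge side, z up
- wash_door (a joint): angle of the cabinet's white door (rad): 0 = shut on its catch, about 1.57 = open square to the front, stop at 2.15; growing angle turns it clockwise seen from above. The stiff hinge leaves it where it is put (1.5 N at the free edge moves it). A sprung ball catch at the free edge resists over the last 2 to 3 degrees (about 5 N there; 20 N is safe), then snaps and holds it at 0
- door_hinge (a point): point on the door's hinge line (the cabinet's +y front edge), in the plane of the door's inner face, 120 mm above the desk. Axes turn with the door: -y runs from hinge to free edge, +x is the normal of the inner face, the way the studs point. The door is 342 wide, 8 thick (outside face, with a mirror, at x = -8 mm), from 6 to 232 mm above the desk
- door_edge (a point): point on the outside face of the door, 30 mm in from the free edge, 140 mm above the desk; a good place to push. Same axes as door_hinge
- pair1 (a point): point midway between two headed steel studs, 36 mm apart, on the inner face of the door, 95 mm from the hinge line, 160 above the desk. Each stud: neck 6 thick, 7 long, then a round head 13 across, 3 thick. The point is level with the necks' axes, 4.5 mm off the door face, about where the middle of a hung holder's 4 mm back wall belongs; axes as door_hinge
- pair2 (a point): point midway between two headed steel studs, 36 mm apart, on the inner face of the door, 190 mm from the hinge line, 160 above the desk. Each stud: neck 6 thick, 7 long, then a round head 13 across, 3 thick. The point is level with the necks' axes, 4.5 mm off the door face, about where the middle of a hung holder's 4 mm back wall belongs; axes as door_hinge
- pair3 (a point): point midway between two headed steel studs, 36 mm apart, on the inner face of the door, 285 mm from the hinge line, 160 above the desk. Each stud: neck 6 thick, 7 long, then a round head 13 across, 3 thick. The point is level with the necks' axes, 4.5 mm off the door face, about where the middle of a hung holder's 4 mm back wall belongs; axes as door_hinge
- holder1: blue plastic holder, an upright open-topped cup 64 wide (y) x 80 deep (x) mm, front and sides 75 high, walls 4, 110 g. Back wall (at +x, goes against the door) 97 high with two keyholes 36 apart: round opening 19 across centred 65 above the underside, slot 9 wide running up from it. All holders fit any pair of studs; grip across the width. Origin: centre of the underside, z up
- holder1_slot (a point): point in the back wall of holder1, midway between its two slot ends (local x = +38 mm, 85 above the underside, 20 above the centres of the round openings), where the studs' necks sit once hung home; home, it coincides with the pair's point to about 3 mm. Same axes as holder1
- holder1_in (a point): centre of the inner floor of holder1 (inside 72 deep x 56 wide mm), 4 mm above its underside
- holder2: grey plastic holder, an upright open-topped cup 64 wide (y) x 80 deep (x) mm, front and sides 75 high, walls 4, 110 g. Back wall (at +x, goes against the door) 97 high with two keyholes 36 apart: round opening 19 across centred 65 above the underside, slot 9 wide running up from it. All holders fit any pair of studs; grip across the width. Origin: centre of the underside, z up
- holder2_slot (a point): point in the back wall of holder2, midway between its two slot ends (local x = +38 mm, 85 above the underside, 20 above the centres of the round openings), where the studs' necks sit once hung home; home, it coincides with the pair's point to about 3 mm. Same axes as holder2
- holder2_in (a point): centre of the inner floor of holder2 (inside 72 deep x 56 wide mm), 4 mm above its underside
- holder3: green plastic holder, an upright open-topped cup 64 wide (y) x 80 deep (x) mm, front and sides 75 high, walls 4, 110 g. Back wall (at +x, goes against the door) 97 high with two keyholes 36 apart: round opening 19 across centred 65 above the underside, slot 9 wide running up from it. All holders fit any pair of studs; grip across the width. Origin: centre of the underside, z up
- holder3_slot (a point): point in the back wall of holder3, midway between its two slot ends (local x = +38 mm, 85 above the underside, 20 above the centres of the round openings), where the studs' necks sit once hung home; home, it coincides with the pair's point to about 3 mm. Same axes as holder3
- holder3_in (a point): centre of the inner floor of holder3 (inside 72 deep x 56 wide mm), 4 mm above its underside
- shampoo: navy shampoo bottle with a black cap, a plain round upright bottle 42 mm across and 130 high (cap: the top 35 mm, 41 across), 110 to 225 g; may be absent. Origin: centre of its underside, z up
- bodywash: purple-pink body-wash bottle with a white cap, a plain round upright bottle 42 mm across and 130 high (cap: the top 35 mm, 41 across), 110 to 225 g; may be absent. Origin: centre of its underside, z up
- lotion: yellow lotion bottle with an orange cap, a plain round upright bottle 42 mm across and 130 high (cap: the top 35 mm, 41 across), 110 to 225 g; may be absent. Origin: centre of its underside, z up
- router: white wireless router with four upright aerials, 130 x 200 mm, 170 high; leave it alone. Origin: centre of its underside
- fruit_bowl: steel bowl of dark grapes, 136 mm across, 55 high; leave it alone. Origin: centre of its underside
- mug: blue mug, 76 mm across, 95 high, handle at +y; leave it alone. Origin: centre of its underside
Mind the look-alikes: they are no part of the job. There is more than one size of the bodywash; the job needs the smaller. Of the things that look like the holder3, the larger one is meant.

How it is judged:
By the outcome, as a careful person would: the job done as asked, in the order asked, and still so for the second after the job is handed in, with the robot touching nothing.
Of shampoo, bodywash, lotion only 1 to 3 are there at a start; the rules pass over those that are not, and their reading is None.
At some moment in a run one of holder1, holder2, holder3 may be knocked a few centimetres aside while the robot is not near it.
It also fails if it takes over 210 s, if anything falls off the work surface, if the arm or the gripper's body presses on something with over 40 N, if the wrist force passes 120 N, or if a joint passes its speed limit or range.

### The arm

A 7-joint arm with a two-finger parallel gripper is mounted at the origin on the work surface. World frame = base frame: x ahead of the robot, y to its left, z up, the work surface at z = 0. Lengths are in m, angles in rad, forces in N, time in s.
With the tool pointing down it reaches from about 0.425 to 0.925 m from the base axis. Payload 6.8 kg.
Tool frame: the origin (TCP) lies midway between the tips of the shut fingers; the grasp point (between the pads) lies 19 mm behind it; x points along the fingers, y is the direction in which the jaws open and shut, and the axes are right-handed (so a half turn about x gives the same grasp; the last joint's range is limited). The gripper opens to 85 mm and grips with 20 to 120 N. Pads are 22 mm wide; open, the fingers measure 114 mm over their backs; the gripper's body (76 mm by 85 mm) begins 54 mm behind the grasp point. The pads swing forward as they close: fully open they stand 13 mm farther back than shut.
Start: joints at [-1.218, 0.477, 0.022, 1.555, -0.011, 1.109, -0.083], TCP at [0.3, 0.605, 0.231] pointing down, gripper open.
Joint ranges: [-2.96, 2.96], [-0.34, 2.1], [-1.41, 1.46], [0.24, 2.44], [-1.37, 4.51], [0.17, 1.92], [-2.96, 2.96]. Speed limits (rad/s): [2.39, 2.39, 3.14, 3.14, 3.14, 3.14, 3.14].

### API

Orientations are given as a rotation vector (axis times angle).
In Python, from bench import r, viewer, nets gives the robot as it stands.
- The arm moves only by the shell command python3 -m pendant 'ROWS' [FORCE]. ROWS is JSON, one flat list of numbers, 5 for each row, row after row: the finger opening in mm, from 0 to 85.4, then the shift along the tool's x, y, z in mm, then the turn about the tool's x in rad. A call has 1 to 20 rows; each row shifts and turns the commanded pose from where the row before left it, along the tool's axes as they then stand; what a row does not reach is not made up. A row lasts 1/8 s, in which the tool goes at most 62.5 mm and 10.7 degrees, less where a joint would pass 70% of its speed; a pose out of reach is approached as far as the arm can. A call with a gripper value outside its range is refused whole. The fingers move at their own pace and stop on an object; FORCE is the grip in N (left out, the last holds). Time passes only in rows, so rows that do not move let the fingers close. It gives the time, the measured TCP pose, the force and the opening at its end, in the units of the state.
- r.get_obs(): the state, without advancing time (a new reading comes with each control period).
- viewer.grab_frame(name): name is "scene" or "top" or "wrist"; returns (picture, depth): 400x640x3 uint8, red, green, blue; 400x640 float32, m along the optical axis (not along the pixel's ray), 0 where there is no reading.
- viewer.calibration(name): a dict with "mtx" (3x3 intrinsics, pixels), "world_to_cam" (4x4, takes a point from world to camera coordinates). Camera axes: x right, y up, looking along -z (the intrinsics and any distortion apply to the point x, -y, -z); pixel columns grow to the right and rows downward; lengths in m; the calibration is good to about 2 mm. A picture is of the moment at which its call begins: read the wrist's pose just before it. calibration takes no time and is no camera call; for the wrist camera it gives the pose at the moment of the call.
- r.hand_in(): hands the job in, once; it reports no verdict.
Trained networks look in the newest picture that a camera, given by its name, has taken for a name from the list of things; names that differ only in an ending like _2 or _b are one class to them, and where a whole thing is asked for, a point or a joint stands for the part that bears it (a point fixed in the world has none). Each returns a list of dicts, best first, with "score" (0 to 1); they miss things now and then, are a little off and sometimes report something else, mostly with a low value. They report only what shows in the picture. A call takes as long as a camera call. They do not tell look-alikes from the thing itself.
- nets.look_for(name, camera): "location" ([x, y, z] in m, in world coordinates, good to about 4 mm: the middle of the surface that is visible of it).
- nets.silhouettes(name, camera): "mask" (400x640 bool, what is visible of it).
The state is a dict: "clock": time; "joints": joint angles; "qvel": joint speeds; "tau": joint torques, N m; "tcp_pos": TCP position; "orientation": TCP orientation; "contact_force": force on the tool from outside, world axes, zero at the start; "moment": the same for the moment, N m; "grip_width": finger opening in m.
Only numpy, scipy, OpenCV 4.12 (cv2) and the standard library are available. Lean on these libraries where they do the work, as an engineer would, in place of code of your own. Each camera call takes 0.05 s, during which the arm holds its last target. There are 200 camera calls.

## Working session

There is one attempt and no reset: what is moved stays moved. The work goes in short steps, Python scripts to look and compute and a shell command to move; the robot and the scene stay as the last step left them, time stands still between calls to the robot, and variables do not carry over. Pictures are saved under pics/ and viewed, about 12 in all and at most 16, crops included, and the job is handed in when it is done.

```bash
ls; mkdir -p pics
cat > h.py <<'E'
import numpy as np, cv2
from scipy.spatial.transform import Rotation as R
from bench import r, viewer, nets
np.set_printoptions(precision=4, suppress=True)
def grab(n):
    c=viewer.calibration(n); p,d=viewer.grab_frame(n); return p,d,c
def pts(d,c):
    K=np.array(c["mtx"]);T=np.linalg.inv(np.array(c["world_to_cam"]))
    v,u=np.mgrid[0:d.shape[0],0:d.shape[1]]
    X=np.stack([(u-K[0,2])/K[0,0]*d,-(v-K[1,2])/K[1,1]*d,-d,np.ones_like(d)],-1)
    P=(X@T.T)[...,:3]; P[d<=0]=np.nan; return P
def save(p,f): cv2.imwrite("pics/"+f,cv2.cvtColor(p,cv2.COLOR_RGB2BGR))
def st():
    o=r.get_obs(); M=R.from_rotvec(o["orientation"]).as_matrix()
    print("t",round(o["clock"],2),"tcp",np.array(o["tcp_pos"]),"w",o["grip_width"],"F",np.array(o["contact_force"])); print(M); return o,M
E
python3 - <<'E'
from h import *
st()
a=[]
for n in("scene","top"):
    p,d,c=grab(n); np.savez("pics/"+n+"0.npz",p=p,d=d,P=pts(d,c)); save(p,n+"0.png"); print({k:np.array(v) for k,v in c.items()})
E
```

```text
pics
t 0.0 tcp [0.2999 0.6041 0.2303] w 0.08573916378329677 F [ 0.0323 -0.1487  0.5799]
[[-0.0007  0.4447  0.8957]
 [-0.0017  0.8957 -0.4447]
 [-1.     -0.0018  0.0001]]
{'mtx': array([[374.5782,   0.    , 315.6465],
       [  0.    , 374.5782, 203.8469],
       [  0.    ,   0.    ,   1.    ]]), 'world_to_cam': array([[-0.0614,  0.998 , -0.012 ,  0.0526],
       [-0.6533, -0.0311,  0.7565,  0.2963],
       [ 0.7546,  0.0542,  0.6539, -1.8935],
       [ 0.    ,  0.    ,  0.    ,  1.    ]])}
{'mtx': array([[440.1111,   0.    , 321.5885],
       [  0.    , 440.1111, 194.1407],
       [  0.    ,   0.    ,   1.    ]]), 'world_to_cam': array([[ 0.0168, -0.9997,  0.0187, -0.0256],
       [ 0.9883,  0.0194,  0.1514, -0.5746],
       [-0.1517,  0.0159,  0.9883, -1.4735],
       [ 0.    ,  0.    ,  0.    ,  1.    ]])}
```

```bash
python3 -m pendant --help 2>&1 | head
```

```text
invalid input: not JSON, or not a number
```

View pics/scene0.png

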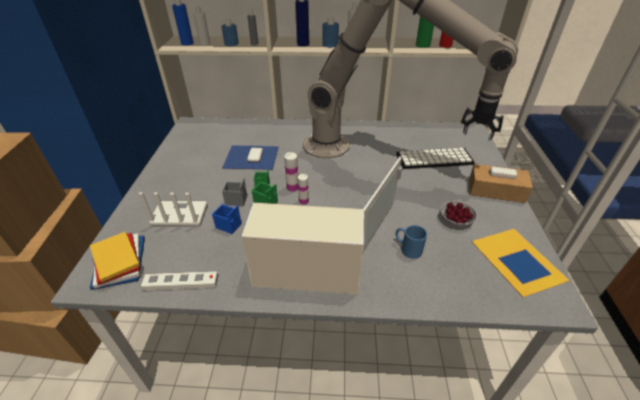

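View pics/top0.png

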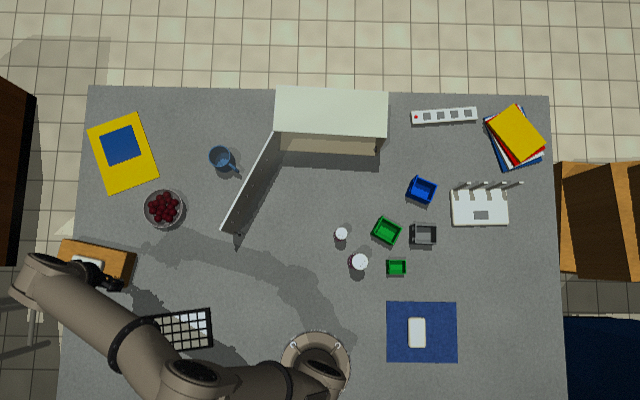

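Run:
```python
from h import *
for n in("holder1","holder2","holder3","shampoo","bodywash","lotion","wash_door"):
    for c in("top","scene"):
        print(n,c,[(np.array(q["location"]).round(3).tolist(),round(q["score"],2)) for q in nets.look_for(n,c)[:4]])
```

```text
holder1 top [([0.445, -0.37, 0.027], 0.95), ([0.603, -0.358, 0.03], 0.91), ([0.454, -0.232, 0.01], 0.83), ([0.334, -0.272, 0.005], 0.76)]
holder1 scene [([0.614, -0.354, 0.053], 0.93), ([0.476, -0.356, 0.052], 0.88), ([0.335, -0.27, 0.044], 0.6), ([0.471, -0.237, 0.052], 0.56)]
holder2 top [([0.445, -0.37, 0.027], 0.95), ([0.603, -0.358, 0.03], 0.91), ([0.454, -0.232, 0.01], 0.83), ([0.334, -0.272, 0.005], 0.76)]
holder2 scene [([0.614, -0.354, 0.053], 0.93), ([0.476, -0.356, 0.052], 0.88), ([0.335, -0.27, 0.044], 0.6), ([0.471, -0.237, 0.052], 0.56)]
holder3 top [([0.445, -0.37, 0.027], 0.95), ([0.603, -0.358, 0.03], 0.91), ([0.454, -0.232, 0.01], 0.83), ([0.334, -0.272, 0.005], 0.76)]
holder3 scene [([0.614, -0.354, 0.053], 0.93), ([0.476, -0.356, 0.052], 0.88), ([0.335, -0.27, 0.044], 0.6), ([0.471, -0.237, 0.052], 0.56)]
shampoo top [([0.457, -0.238, 0.01], 0.53)]
shampoo scene [([0.716, 0.332, 0.065], 0.52), ([0.478, -0.357, 0.055], 0.16)]
bodywash top [([0.347, -0.127, 0.166], 0.81), ([0.435, -0.074, 0.133], 0.43)]
bodywash scene [([0.378, -0.131, 0.105], 0.81), ([0.454, -0.072, 0.077], 0.8)]
lotion top []
lotion scene []
wash_door top [([0.582, 0.22, 0.164], 0.64)]
wash_door scene [([0.602, 0.218, 0.148], 0.64), ([0.455, -0.073, 0.077], 0.23)]
```

The scene shows one small bodywash at top px (341,233) and a taller twin at (359,262). The larger green holder is at (385,230), with a small green look-alike at (396,268). Grey is at (422,234) and blue at (421,189). The door is wide open, running (278,135)–(222,232).

Next I measure the door, cabinet, holders and bottles from the depth clouds.

Run:
```python
from h import *
T=np.load("pics/top0.npz");S=np.load("pics/scene0.npz")
P=T["P"];p=T["p"].astype(int);Q=S["P"]
# cabinet top
def sel(P,x,y,z): return P[(P[...,0]>x[0])&(P[...,0]<x[1])&(P[...,1]>y[0])&(P[...,1]<y[1])&(P[...,2]>z[0])&(P[...,2]<z[1])]
print("desk z",np.nanmedian(sel(P,(.4,.5),(-.1,.0),(-.02,.02))[:,2]), np.nanmedian(sel(Q,(.4,.5),(0,.1),(-.02,.02))[:,2]))
for n,A in(("top",P),("scene",Q)):
    c=sel(A,(.5,1),(-.4,.3),(.222,.25)); 
    box=cv2.minAreaRect((c[:,:2]*1000).astype(np.float32)); print(n,"cab",box, np.median(c[:,2]))
    d=sel(A,(.3,.75),(.05,.4),(.03,.222)); print(len(d))
    # ransac line in xy
    best=0;rng=np.random.default_rng(0);X=d[:,:2]
    for _ in range(400):
        a,b=X[rng.integers(len(X),size=2)];t=b-a;L=np.linalg.norm(t)
        if L<.05: continue
        nn=np.array([-t[1],t[0]])/L; m=abs((X-a)@nn)<.003
        if m.sum()>best: best=m.sum();mm=m
    X=X[mm];c=X.mean(0);u=np.linalg.svd(X-c)[2][0] if len(X)<5000 else np.linalg.eigh(np.cov((X-c).T))[1][:,1]
    s=(X-c)@u; print(n,"door",best,c,u,"ang",np.degrees(np.arctan2(u[1],u[0])),"ends",c+u*np.percentile(s,.5),c+u*np.percentile(s,99.5))
    dt=sel(A,(.3,.66),(.09,.4),(.222,.24));print("door top",len(dt));
    if len(dt)>20:
        b=cv2.minAreaRect((dt[:,:2]*1000).astype(np.float32));print(b,cv2.boxPoints(b))
# holders, bottles in top: cluster
m=((P[...,2]>.03)&(P[...,2]<.2)&(P[...,0]>.25)&(P[...,0]<.7)&(P[...,1]<0)&(P[...,1]>-.45)).astype(np.uint8)
n,l,s,ce=cv2.connectedComponentsWithStats(m)
for i in range(1,n):
    if s[i][4]<20: continue
    q=P[l==i]; zt=np.percentile(q[:,2],97); up=q[q[:,2]>.055]
    b=cv2.minAreaRect((up[:,:2]*1000).astype(np.float32)) if len(up)>5 else None
    print(s[i].tolist(),"col",p[l==i].mean(0).astype(int),"z",zt,b)
    hi=q[q[:,2]>.085]; print("   hi",len(hi),hi.mean(0) if len(hi) else "")
for (x0,y0,f) in((320,170,"crop.png"),):
    save(cv2.resize(T["p"][y0:y0+120,x0:x0+130],None,fx=5,fy=5,interpolation=cv2.INTER_CUBIC),f)
```

```text
desk z -0.00027700948380138257 0.0010293759071338116
top cab ((760.1644287109375, 58.768646240234375), (295.2128601074219, 588.6187744140625), 25.623661041259766) 0.23525793261961714
1631
top door 1227 [0.5839 0.213 ] [-0.8998  0.4363] ang 154.13186139394026 ends [0.7421 0.1363] [0.4324 0.2864]
door top 263
((545.501708984375, 235.34205627441406), (10.043354034423828, 251.47633361816406), 64.04706573486328) [[430.2461 285.8539]
 [656.3621 175.7997]
 [660.7573 184.8302]
 [434.6414 294.8845]]
scene cab ((765.9415893554688, 63.588592529296875), (296.69976806640625, 593.3486328125), 26.257972717285156) 0.2362833587566393
1751
scene door 1111 [0.6037 0.2167] [ 0.8999 -0.436 ] ang -25.849506669212904 ends [0.4415 0.2953] [0.7384 0.1514]
door top 133
((550.0338745117188, 237.95164489746094), (9.441119194030762, 240.2163543701172), 64.42316436767578) [[439.6575 285.5469]
 [656.3344 181.8404]
 [660.4103 190.3564]
 [443.7334 294.0629]]
[406, 175, 32, 29, 311] col [ 6 37 93] z 0.09800872099641401 ((595.220947265625, -358.5273132324219), (82.25663757324219, 65.99365234375), 68.10198974609375)
  
[... 298 characters left out ...]
9464111328125, -363.1798400878906), (83.73412322998047, 64.42893981933594), 88.33647155761719)
   hi 33 [ 0.4426 -0.3248  0.093 ]
[334, 227, 14, 15, 154] col [157 161 163] z 0.13604016651017548 ((434.9459533691406, -78.34628295898438), (39.85203170776367, 39.94770050048828), 41.69207763671875)
   hi 136 [ 0.4349 -0.0772  0.1269]
[348, 254, 20, 17, 281] col [157 161 163] z 0.17272223738288126 ((345.5721130371094, -132.26502990722656), (51.22825622558594, 51.35383605957031), 87.00446319580078)
   hi 266 [ 0.3467 -0.1305  0.1596]
[387, 260, 19, 15, 109] col [15 83 31] z 0.07313322072584999 ((331.5152587890625, -269.7216796875), (46.24633026123047, 58.15470886230469), 0.9701310992240906)
   hi 0
```

View pics/crop.png

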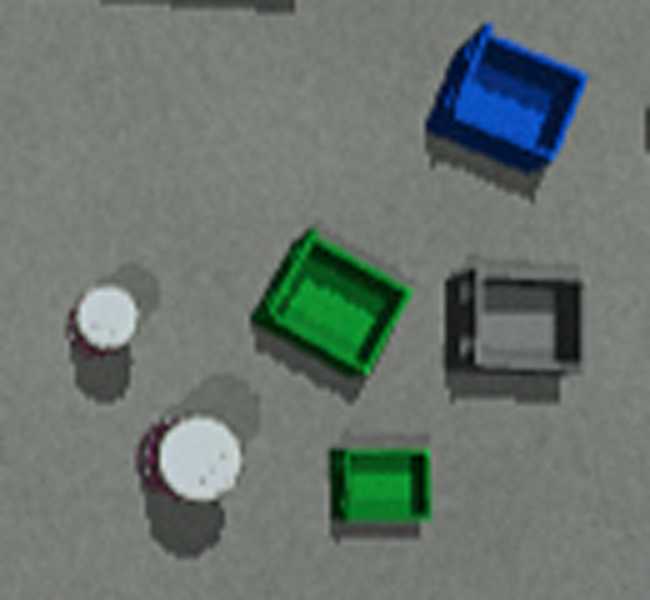

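Crop: the small bodywash is at crop px (107,316), 40 mm across and about 0.13 high. Its big twin at (200,457) is 51 mm across and 0.167 high, so I want the small one. The larger green at (330,300) has an 80x64 rim and is holder3; the one at (380,485) is only 58x46.

Now a first move towards the door for a close look with the wrist camera.

Run:
```python
from h import *
o,M=st()
c=viewer.calibration("wrist");W=np.array(c["world_to_cam"]);C=-W[:3,:3].T@W[:3,3]
print("cam in tool",M.T@(C-np.array(o["tcp_pos"]))*1000,"view dir tool",M.T@(-W[2,:3]),"up",M.T@W[1,:3],"f",c["mtx"][0][0])
# cabinet top rect from clean clouds
T=np.load("pics/top0.npz")["P"]
q=T[(abs(T[...,2]-.236)<.006)&(T[...,0]>.7)&(T[...,1]<.16)&(T[...,0]<1.)]
b=cv2.minAreaRect((q[:,:2]*1000).astype(np.float32));print(b,cv2.boxPoints(b))
```

```text
t 0.8 tcp [0.3001 0.6046 0.2313] w 0.0855833987294319 F [-0.4956 -0.4307  0.1372]
[[ 0.      0.4447  0.8957]
 [ 0.0001  0.8957 -0.4447]
 [-1.      0.0001 -0.    ]]
cam in tool [-142.7775   -0.0184  -72.589 ] view dir tool [ 0.9572 -0.0005  0.2895] up [ 0.2895 -0.001  -0.9572] f 275.94998326471557
((788.3091430664062, -28.408126831054688), (366.0023193359375, 188.45120239257812), 87.7342300415039) [[ 686.9223 -207.541 ]
 [ 875.2261 -214.9914]
 [ 889.696   150.7248]
 [ 701.3922  158.1751]]
```

```bash
python3 -m pendant '[85,-15,-26,41,0, 85,-15,-26,41,0, 85,-10,-26,41,0, 85,-10,-26,41,0, 85,0,-26,41,0, 85,0,-26,41,0, 85,0,-26,41,0, 85,0,-26,41,0, 85,0,-26,41,0, 85,0,-26,41,0, 85,0,0,0,-0.175, 85,0,0,0,-0.175, 85,0,0,0,-0.175, 85,0,0,0,-0.175, 85,0,0,0,-0.175, 85,0,0,0,-0.175, 85,0,0,0,-0.175, 85,0,0,0,-0.175, 85,0,0,0,-0.17, 85,0,0,0,0]'
python3 - <<'E'
from h import *
o,M=st();print(np.array(o["joints"]))
p,d,c=grab("wrist");save(p,"w1.png");np.savez("pics/w1.npz",p=p,d=d,P=pts(d,c))
E
```

```text
clock: 3.3
tcp_pos: [0.5518, 0.1893, 0.2814]
orientation: [-0.861, 1.393, 0.862]
contact_force: [0.1, -0.3, -0.8]
grip_width: 0.0852
t 3.3 tcp [0.5518 0.1893 0.2814] w 0.0851604355856802 F [ 0.067  -0.3149 -0.7614]
[[ 0.     -0.8946  0.4469]
 [ 0.0002  0.4469  0.8946]
 [-1.      0.      0.0002]]
[-0.4111  0.2842 -0.0326  1.7203  0.0099  1.1372  2.2318]
```

View pics/w1.png

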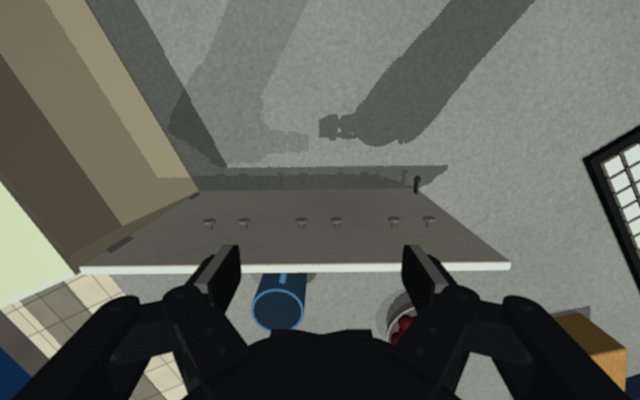

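The wrist view shows the six stud heads at (209,222), (243,222), (301,222), (336,222), (393,221) and (429,221), with the door top edge from (80,270) to (510,266). Next I locate the studs and door plane in this cloud.

```bash
cat >> h.py <<'E'
def doorfit(P):
    X=P[(P[...,2]>.03)&(P[...,2]<.22)&(P[...,0]>.35)&(P[...,0]<.74)&(P[...,1]>.1)&(P[...,1]<.4)]
    rng=np.random.default_rng(0);best=0;Y=X[:,:2]
    for _ in range(500):
        a,b=Y[rng.integers(len(Y),size=2)];t=b-a;L=np.linalg.norm(t)
        if L<.1: continue
        nn=np.array([-t[1],t[0]])/L; m=abs((Y-a)@nn)<.002
        if m.sum()>best: best=m.sum();mm=m
    Y=Y[mm];c=Y.mean(0);u=np.linalg.eigh(np.cov((Y-c).T))[1][:,1];u=u if u[0]<0 else -u
    return c,u,np.array([-u[1],u[0]]) if (-u[1]*-.4+u[0]*-.9)>0 else np.array([u[1],-u[0]])
E
python3 - <<'E'
from h import *
D=np.load("pics/w1.npz");P=D["P"]
c,u,n=doorfit(P);print("door c",c,"u",u,"n",n,np.degrees(np.arctan2(u[1],u[0])))
h=(P[...,:2]-c)@n; s=(P[...,:2]-c)@u
top=P[(abs(P[...,2]-.232)<.004)&(abs(h+.004)<.012)&(s>-.2)];st_=(top[:,:2]-c)@u;print("top edge z",np.median(top[:,2]),"s range",np.percentile(st_,[0.2,99.8]),"h range",np.percentile((top[:,:2]-c)@n,[2,98]))
m=((h>.005)&(h<.014)&(P[...,2]>.13)&(P[...,2]<.19)).astype(np.uint8)
k,l,ss,ce=cv2.connectedComponentsWithStats(m)
for i in range(1,k):
    if ss[i][4]<8: continue
    q=P[l==i];print(ss[i][4],ce[i],"s",((q[:,:2]-c)@u).mean()," smin/max",((q[:,:2]-c)@u).min(),((q[:,:2]-c)@u).max(),"h",h[l==i].mean(),h[l==i].max(),"z",q[:,2].mean(),q[:,2].max(), q.mean(0))
E
```

```text
door c [0.5891 0.2147] u [-0.9003  0.4352] n [-0.4352 -0.9003] 154.19961501875918
top edge z 0.23187609119384123 s range [-0.1993  0.1694] h range [-0.0075  0.0039]
75 [335.92 220.24] s 0.03646206958979489  smin/max 0.030455888016739846 0.04281207199816353 h 0.009223402215884845 0.01050425333434958 z 0.16231491549151145 0.16765450871986715 [0.5523 0.2223 0.1623]
74 [393.8514 219.7973] s 0.09519511396759898  smin/max 0.08944665784482095 0.10172940460311797 h 0.009144147093082033 0.01076962458254933 z 0.16268536097524589 0.16712909331576747 [0.4994 0.2479 0.1627]
82 [428.939 219.378] s 0.1308594142719953  smin/max 0.12496785067590344 0.13788575581431195 h 0.009052223704918498 0.010394351329679936 z 0.16236292799394608 0.16701691510362793 [0.4673 0.2635 0.1624]
76 [208.3026 221.9211] s -0.09336451580779097  smin/max -0.10005750851415923 -0.08749117438022613 h 0.00906239410349276 0.010512734041658705 z 0.16263202616156 0.16714640698212763 [0.6692 0.1659 0.1626]
75 [243.2267 221.4267] s -0.05779403270980152  smin/max -0.06420901781985755 -0.05226391732517662 h 0.009160809343823753 0.010470109944719528 z 0.16258718219754553 0.1675751644715333 [0.6371 0.1813 0.1626]
73 [300.8493 220.7945] s 0.0008273874667549338  smin/max -0.005265352154283649 0.006968793890063536 h 0.009185681623066369 0.010594020822078939 z 0.16268099546014936 0.16736576773066597 [0.5844 0.2068 0.1627]
```

```bash
python3 -m pendant '[85,0,-10,-42.5,0, 85,0,-10,-42.5,0, 85,0,-10,-42.5,0, 85,0,-10,-42.5,0, 85,0,-10,-42.5,0, 85,0,-10,-42.5,0, 85,5,-10,-42.5,0, 85,5,-10,-42.5,0, 85,10,-10,-42.5,0, 85,10,-10,-42.5,0]' && python3 -m pendant '[85,0,0,0,0.176, 85,0,0,0,0.176, 85,0,0,0,0.176, 85,0,0,0,0.176, 85,0,0,0,0.176, 85,0,0,0,0.176, 85,0,0,0,0.176, 85,0,0,0,0.176, 85,0,0,0,0.176, 85,0,0,0,0.176, 85,0,0,0,0.176, 85,0,0,0,0.176, 85,0,0,0,0.176, 85,0,0,0,0.176, 85,0,0,0,0.176, 85,0,0,0,0.176, 85,0,0,0,0.176, 85,0,0,0,0.178, 85,0,0,0,0]'
cat >> h.py <<'E'
def holders(P,rgb=None):
    """rim/back-wall fits in a cloud: print centre, yaw for each blob above z=.03 on the desk"""
    m=((P[...,2]>.035)&(P[...,2]<.105)&(P[...,1]<-.1)&(P[...,0]>.25)&(P[...,0]<.75)&(P[...,1]>-.5)).astype(np.uint8)
    k,l,s,ce=cv2.connectedComponentsWithStats(m)
    for i in range(1,k):
        if s[i][4]<60: continue
        q=P[l==i]; up=q[q[:,2]>.066]
        if len(up)<10: continue
        (cx,cy),(w,hh),a=cv2.minAreaRect((up[:,:2]*1000).astype(np.float32))
        hi=q[q[:,2]>.085].mean(0) if (q[:,2]>.085).any() else np.zeros(3)
        v=np.array([hi[0]*1000-cx,hi[1]*1000-cy]); 
        print("px",ce[i].astype(int),"c",round(cx,1),round(cy,1),"size",round(w,1),round(hh,1),"rect",round(a,1),"backdir",np.degrees(np.arctan2(v[1],v[0])).round(1),"zmax",np.percentile(q[:,2],99).round(4),rgb[l==i].mean(0).astype(int) if rgb is not None else "")
E
python3 - <<'E'
from h import *
o,M=st();print(np.array(o["joints"]))
p,d,c=grab("wrist");save(p,"w2.png");P=pts(d,c);np.savez("pics/w2.npz",p=p,d=d,P=P)
holders(P,p)
E
```

```text
clock: 4.6
tcp_pos: [0.457, -0.2124, 0.255]
orientation: [-0.86, 1.403, 0.861]
contact_force: [-0.8, 0.2, -0.1]
grip_width: 0.0852
clock: 6.98
tcp_pos: [0.458, -0.2103, 0.2554]
orientation: [1.554, 0.937, -1.567]
contact_force: [-0.9, 0.9, 0.3]
grip_width: 0.0851
t 6.97 tcp [ 0.458  -0.2103  0.2554] w 0.08506395126137331 F [-0.8924  0.8685  0.2968]
[[-0.0067  0.8823 -0.4707]
 [-0.0033 -0.4707 -0.8823]
 [-1.     -0.0044  0.0061]]
[ 0.1297  0.1698  0.1969  1.9365 -0.0322  1.0441 -0.1498]
px [546  50] c 738.8 -204.8 size 5.4 22.1 rect 88.2 backdir 165.4 zmax 0.1044 [73 70 60]
px [226 154] c 368.1 -135.5 size 54.1 24.2 rect 82.9 backdir 9.1 zmax 0.1043 [95 81 82]
px [330 191] c 457.3 -234.7 size 80.7 64.1 rect 60.9 backdir 60.3 zmax 0.0982 [27 91 41]
px [471 219] c 600.6 -357.8 size 82.1 66.1 rect 67.5 backdir 68.9 zmax 0.0981 [14 45 93]
px [263 247] c 339.5 -241.6 size 41.8 3.6 rect 1.6 backdir 144.6 zmax 0.0728 [18 66 29]
px [362 271] c 447.6 -361.8 size 81.8 64.8 rect 88.6 backdir 87.9 zmax 0.0982 [66 68 65]
px [498 287] c 603.7 -478.3 size 14.2 6.2 rect 61.1 backdir 141.6 zmax 0.079 [87 87 78]
```

View pics/w2.png

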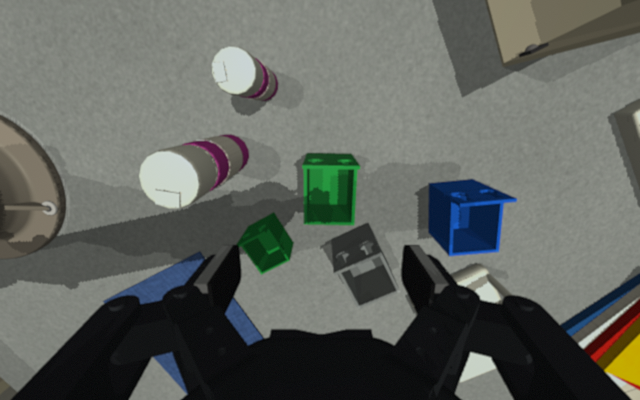

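Wrist view: green holder3 is at (330,191), grey at (362,271), blue at (471,219), and the small green look-alike at (265,243). I'll pick the big green first.

```bash
python3 -m pendant '[85,0,5,19,0.02, 85,0,4.5,19,0, 85,40,0,0,0, 85,40,0,0,0, 85,40,0,0,0, 85,40,0,0,0, 85,35,0,0,0, 85,18,0,0,0, 85,0,0,0,0]' 50 && python3 -m pendant '[60,0,0,0,0, 60,0,0,0,0, 55,0,0,0,0, 55,0,0,0,0, 55,0,0,0,0, 55,0,0,0,0]' 50; python3 -c "
from h import *
st()"
```

```text
clock: 8.15
tcp_pos: [0.4452, -0.2501, 0.0414]
orientation: [1.566, 0.926, -1.584]
contact_force: [-0.8, 0.6, 0.6]
grip_width: 0.0852
clock: 8.9
tcp_pos: [0.4473, -0.2498, 0.0437]
orientation: [1.567, 0.922, -1.579]
contact_force: [-1.5, -1.2, 6.8]
grip_width: 0.0633
t 8.9 tcp [ 0.4473 -0.2498  0.0437] w 0.06333656390682783 F [-1.4506 -1.2278  6.7871]
[[-0.005   0.873  -0.4877]
 [-0.0043 -0.4877 -0.873 ]
 [-1.     -0.0023  0.0062]]
```

```bash
python3 -m pendant '[55,-25,0,0,0, 55,-45,0,0,0, 55,-45,0,0,0, 55,-45,0,0,0, 55,-16,-2,-20,0, 55,0,-2.2,-38,0, 55,0,-2.2,-38,0, 55,0,-2.2,-38,0, 55,0,-2.2,-38,0, 55,0,-2.2,-38,0, 55,0,-2.2,-38,0, 55,0,-2.2,-38,0, 55,0,-2.2,-38,0, 55,0,-2,-38,0, 55,0,-2,-35,0, 55,0,0,0,-0.059, 55,0,0,0,0, 55,0,0,0,0]'
cat >> h.py <<'E'
C0=np.array([.5891,.2147]);U0=np.array([-.9003,.4352]);N0=np.array([-.4352,-.9003])
def door():
    """tool in door coords: s along door, h off face (mm), z, yaw error deg (+ => turn +alpha)"""
    o=r.get_obs();M=R.from_rotvec(o["orientation"]).as_matrix();p=np.array(o["tcp_pos"])
    y=M[:2,1];e=np.degrees(np.arctan2(y[1],y[0])-np.arctan2(-U0[1],-U0[0]))
    print("t %.2f s %.1f h %.1f z %.1f yawerr %.2f w %.1f"%(o["clock"],(p[:2]-C0)@U0*1e3,(p[:2]-C0)@N0*1e3,p[2]*1e3,e,o["grip_width"]*1e3),"F s,h,z",np.array([o["contact_force"][:2]@U0,o["contact_force"][:2]@N0,o["contact_force"][2]]).round(1),"tilt",M[:2,0]);return o,M
E
python3 - <<'E'
from h import *
o,M=door();print(np.array(o["joints"]))
p,d,c=grab("top");P=pts(d,c);np.savez("pics/t1.npz",p=p,d=d,P=P);p2,d2,c2=grab("wrist");np.savez("pics/w3.npz",p=p2,d=d2,P=pts(d2,c2))
a=cv2.resize(p[90:250,190:350],(600,600),interpolation=cv2.INTER_CUBIC)
save(a,"t1.png")
E
```

```text
clock: 11.15
tcp_pos: [0.6205, 0.1089, 0.2163]
orientation: [1.527, 0.961, -1.541]
contact_force: [-0.4, -0.1, -0.6]
grip_width: 0.0632
t 11.15 s -74.3 h 81.6 z 216.3 yawerr -0.11 w 63.2 F s,h,z [ 0.3  0.3 -0.6] tilt [-0.007  -0.0035]
[-0.311   0.4205  0.0503  1.6813 -0.0219  1.048  -0.7063]
```

View pics/t1.png

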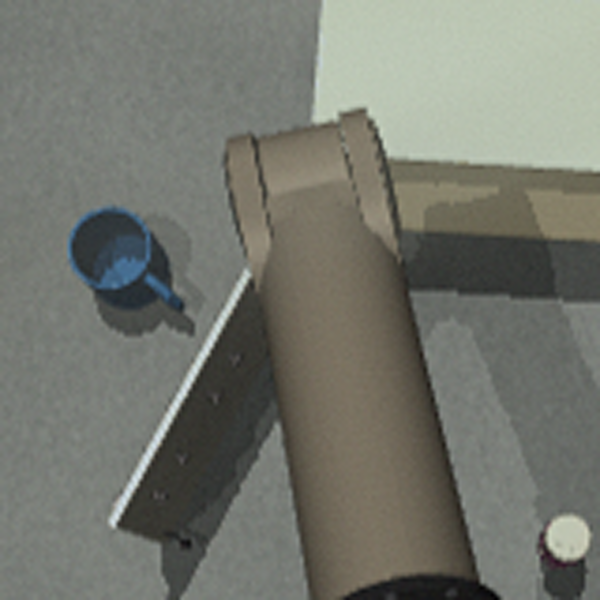

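The top view is blocked by the arm, so I'll use the wrist cloud to find the back wall of the held holder.

Run:
```python
from h import *
o,M=door()
D=np.load("pics/w3.npz");P=D["P"];p=D["p"].astype(int)
g=(p[...,1]>p[...,0]*1.6+8)&(p[...,1]>p[...,2]*1.4)
q=P[g&(P[...,2]>.15)&(P[...,2]<.30)]
s=(q[:,:2]-C0)@U0*1e3;h=(q[:,:2]-C0)@N0*1e3;z=q[:,2]*1e3
print(len(q),"z",np.percentile(z,[1,50,99]),"s",np.percentile(s,[.5,99.5]),"h",np.percentile(h,[.5,99.5]))
for a,b in((262,272),(240,252),):
    m=(z>a)&(z<b);print(a,b,m.sum(),"s",np.percentile(s[m],[1,99]) ,"h",np.percentile(h[m],[1,5,50,95,99]),"z",np.percentile(z[m],[5,50,95]))
save(p[100:400,160:480].astype(np.uint8),"w3c.png")
```

```text
t 11.25 s -74.4 h 81.5 z 216.3 yawerr -0.09 w 63.6 F s,h,z [ 0.   0.5 -0.7] tilt [-0.0068 -0.0034]
26303 z [175.7879 227.3121 270.4357] s [-107.2825  -44.1159] h [ 22.8322 101.9237]
262 272 2993 s [-107.1079  -44.5565] h [22.7655 22.8643 24.2659 26.5608 26.7814] z [263.8773 269.4502 270.6157]
240 252 5896 s [-107.3978  -43.9404] h [ 22.9331  23.0958  77.1441 101.181  102.3464] z [240.9321 247.2924 248.7362]
```

View pics/w3c.png

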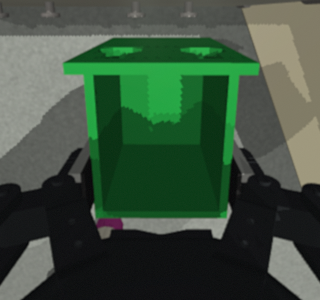

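The in-hand holder is well measured. Its centre is at s=-75.7 (studs -75.6), the back face at h=22.8 and the top at z=270.5. I'll lower it so the round openings are level with the heads.

```bash
python3 -m pendant '[55,30,0,0,0, 55,30,0,0,0, 55,18,0,0,0, 55,0,0,0,0, 55,0,0,0,0]' && python3 -c "
from h import *
door()" && python3 -m pendant '[55,0,0,-5,0, 55,0,0,-5,0, 55,0,0,-3,0, 55,0,0,0,0]'; python3 -c "
from h import *
door()"
```

```text
clock: 11.88
tcp_pos: [0.6211, 0.1095, 0.1393]
orientation: [1.528, 0.962, -1.538]
contact_force: [0.5, 0.4, 0.0]
grip_width: 0.0633
t 11.88 s -74.6 h 80.8 z 139.3 yawerr -0.01 w 63.3 F s,h,z [-0.3 -0.5  0. ] tilt [-0.0051 -0.0028]
clock: 12.38
tcp_pos: [0.626, 0.1217, 0.1382]
orientation: [1.526, 0.963, -1.539]
contact_force: [-0.0, -0.6, -1.7]
grip_width: 0.0634
t 12.38 s -73.7 h 67.7 z 138.2 yawerr 0.04 w 63.4 F s,h,z [-0.2  0.5 -1.7] tilt [-0.0067 -0.003 ]
```

```bash
python3 -m pendant '[55,0,-0.7,-3,0, 55,0,0,-2,0, 55,0,0,0,0]' && python3 -c "
from h import *
door()" && python3 -m pendant '[55,0,0,-2,0, 55,0,0,-1,0, 55,0,0,0,0]'; python3 -c "
from h import *
door()"
```

```text
clock: 12.75
tcp_pos: [0.6275, 0.1262, 0.1381]
orientation: [1.526, 0.963, -1.539]
contact_force: [0.1, -0.4, -0.5]
grip_width: 0.0634
t 12.75 s -73.1 h 63.0 z 138.1 yawerr 0.02 w 63.4 F s,h,z [-0.2  0.3 -0.5] tilt [-0.0069 -0.0031]
clock: 13.12
tcp_pos: [0.6287, 0.1288, 0.1381]
orientation: [1.526, 0.963, -1.54]
contact_force: [0.4, -0.4, -1.3]
grip_width: 0.0627
t 13.12 s -73.1 h 60.1 z 138.1 yawerr 0.01 w 62.7 F s,h,z [-0.5  0.2 -1.3] tilt [-0.0068 -0.0031]
```

```bash
python3 -m pendant '[55,0,1.2,0.5,0, 55,5,0,0,0, 55,5,0,0,0, 55,0,0,0,0]' && python3 -c "
from h import *
door()" && python3 -m pendant '[55,5,0,0,0, 55,4,0,0,0, 55,2,0,0,0, 55,0,0,0,0]'; python3 -c "
from h import *
door()"
```

```text
clock: 13.62
tcp_pos: [0.629, 0.1275, 0.1273]
orientation: [1.525, 0.963, -1.541]
contact_force: [-0.6, 0.2, -1.1]
grip_width: 0.063
t 13.62 s -73.9 h 61.1 z 127.3 yawerr 0.00 w 63.0 F s,h,z [ 0.6  0.1 -1.1] tilt [-0.0082 -0.0036]
clock: 14.12
tcp_pos: [0.6298, 0.1279, 0.1179]
orientation: [1.527, 0.963, -1.539]
contact_force: [-2.5, -0.6, 5.1]
grip_width: 0.0629
t 14.12 s -74.4 h 60.5 z 117.9 yawerr 0.01 w 62.9 F s,h,z [2.  1.6 5.1] tilt [-0.006  -0.0027]
```

```bash
python3 -m pendant '[55,2,0,0,0, 55,2,0,0,0, 55,0,0,0,0]'; python3 -c "
from h import *
door()" && python3 -m pendant '[85,-1,0,0,0, 85,0,0,0,0, 85,0,0,0,0, 85,0,0,0,0, 85,0,0,0,0]'; python3 -c "
from h import *
door()"
```

```text
clock: 14.5
tcp_pos: [0.6301, 0.128, 0.1167]
orientation: [1.528, 0.962, -1.537]
contact_force: [-9.6, -1.8, 22.4]
grip_width: 0.0633
t 14.50 s -74.7 h 60.2 z 116.7 yawerr 0.01 w 63.3 F s,h,z [ 7.9  5.8 22.4] tilt [-0.0048 -0.002 ]
clock: 15.12
tcp_pos: [0.6293, 0.1275, 0.1138]
orientation: [1.526, 0.963, -1.54]
contact_force: [-0.3, 0.2, -0.5]
grip_width: 0.0849
t 15.12 s -74.1 h 61.0 z 113.8 yawerr -0.00 w 84.9 F s,h,z [ 0.4 -0.1 -0.5] tilt [-0.0072 -0.0034]
```

```bash
python3 -m pendant '[85,-20,0,0,0, 85,-45,0,0,0, 85,-45,0,0,0, 85,-30,0,0,0, 85,0,0,0,0]' >/dev/null
cat >> h.py <<'E'
def hung(tag,color):
    p,d,c=grab("wrist");P=pts(d,c);np.savez("pics/%s.npz"%tag,p=p,d=d,P=P);p=p.astype(int)
    g={"g":(p[...,1]>p[...,0]*1.6+8)&(p[...,1]>p[...,2]*1.4),"b":(p[...,2]>p[...,0]*1.8+15)&(p[...,2]>p[...,1]*1.3),"k":np.ones(p.shape[:2],bool)}[color]
    s=(P[...,:2]-C0)@U0*1e3;h=(P[...,:2]-C0)@N0*1e3;z=P[...,2]*1e3
    o=r.get_obs();t=np.array(o["tcp_pos"]);ts=(t[:2]-C0)@U0*1e3
    m=g&(abs(s-ts)<50)&(h>-2)&(h<130)&(z>70)
    if color=="k": m&=(p.max(-1)-p.min(-1)<40)&(z>t[2]*1e3-20)
    s,h,z=s[m],h[m],z[m];zt=np.percentile(z,99);k=z>zt-4
    print(len(s),"ztop",zt,"s",np.percentile(s[k],[1,99]),"mid",np.percentile(s[k],[1,99]).mean(),"h top edge",np.percentile(h[k],[1,50,99]));return P,p
E
python3 - <<'E'
from h import *
door(); hung("w4","g")
# door plane check via scene
p,d,c=grab("scene");P=pts(d,c);cc,u,n=doorfit(P);print("scene door",np.degrees(np.arctan2(u[1],u[0])),(cc-C0)@N0*1e3)
E
```

```text
t 15.75 s -76.4 h 58.9 z 258.8 yawerr -0.01 w 85.0 F s,h,z [ 0.5 -0.2 -0.4] tilt [ 0.0002 -0.0011]
4967 ztop 150.55212288526408 s [-107.5621  -43.895 ] mid -75.72853163867428 h top edge [ 8.9088 50.9043 80.7248]
scene door 154.0662902417142 -8.43579523538917
```

```bash
python3 -m pendant '[85,0,3.3,37.3,0, 85,0,3.3,37.3,0, 85,0,3.3,37.3,0, 85,0,3.3,37.3,0, 85,0,3.3,37.3,0, 85,0,3.3,37.3,0, 85,0,3.3,37.3,0, 85,0,3.3,37.3,0, 85,0,3.3,37.3,0, 85,0,3.3,37.3,0, 85,0,3.3,37.3,0, 85,0,3.3,37.3,0, 85,0,3.3,37.3,0, 85,0,3.3,37.3,0, 85,0,0,0,-0.14, 85,0,0,0,-0.14, 85,0,0,0,-0.142, 85,0,0,0,0, 85,0,0,0,0]'
python3 - <<'E'
from h import *
st();p,d,c=grab("wrist");P=pts(d,c);np.savez("pics/w5.npz",p=p,d=d,P=P);holders(P,p)
E
```

```text
clock: 18.23
tcp_pos: [0.4444, -0.362, 0.2563]
orientation: [1.226, 1.198, -1.239]
contact_force: [-0.5, 0.4, -0.1]
grip_width: 0.0851
t 18.23 tcp [ 0.4444 -0.362   0.2563] w 0.08508779161336012 F [-0.4534  0.4362 -0.0891]
[[-0.008   0.9995 -0.031 ]
 [-0.0026 -0.031  -0.9995]
 [-1.     -0.0079  0.0028]]
px [600  19] c 739.0 -205.1 size 5.8 22.2 rect 87.7 backdir -165.7 zmax 0.104 [65 63 52]
px [227  94] c 336.5 -242.0 size 47.8 3.4 rect 1.5 backdir 144.3 zmax 0.0731 [25 89 39]
px [451 164] c 600.6 -357.5 size 80.1 65.3 rect 67.5 backdir 70.8 zmax 0.0982 [ 16  48 100]
px [323 175] c 447.6 -362.0 size 80.4 64.1 rect 88.5 backdir 87.9 zmax 0.0982 [79 82 78]
px [444 259] c 604.1 -480.4 size 16.3 7.4 rect 69.1 backdir 87.9 zmax 0.1044 [79 79 71]
```

```bash
python3 -m pendant '[85,40,4,16,0, 85,40,0,0,0, 85,40,0,0,0, 85,40,0,0,0, 85,36,0,0,0, 85,18,0,0,0, 85,0,0,0,0, 60,0,0,0,0, 60,0,0,0,0, 55,0,0,0,0, 55,0,0,0,0, 55,0,0,0,0]' 50; python3 -c "
from h import *
st()"
```

```text
clock: 19.77
tcp_pos: [0.4477, -0.3799, 0.0446]
orientation: [1.225, 1.195, -1.236]
contact_force: [0.1, 0.4, 5.5]
grip_width: 0.0633
t 19.77 tcp [ 0.4477 -0.3799  0.0446] w 0.0632703659426113 F [0.1394 0.396  5.5172]
[[-0.0045  0.9996 -0.0286]
 [-0.0048 -0.0286 -0.9996]
 [-1.     -0.0043  0.0049]]
```

```bash
python3 -m pendant '[55,-25,0,0,0, 55,-45,0,0,0, 55,-45,0,0,0, 55,-45,0,0,0, 55,-12,5.2,-38,0, 55,0,5.2,-38,0, 55,0,5.2,-38,0, 55,0,5.2,-38,0, 55,0,5.2,-38,0, 55,0,5.2,-38,0, 55,0,5.2,-38,0, 55,0,5.2,-38,0, 55,0,5.2,-38,0, 55,0,5.2,-38,0, 55,0,5.2,-38,0, 55,0,5.2,-38,0, 55,0,5.2,-38,0, 55,0,5,-38,0]' && python3 -m pendant '[55,0,0,0,0.14, 55,0,0,0,0.14, 55,0,0,0,0.142, 55,0,0,0,0, 55,0,0,0,0]'
python3 - <<'E'
from h import *
door(); hung("w6","k")
E
```

```text
clock: 22.02
tcp_pos: [0.5356, 0.1524, 0.2131]
orientation: [1.225, 1.198, -1.236]
contact_force: [0.9, -0.2, -1.5]
grip_width: 0.063
clock: 22.65
tcp_pos: [0.5355, 0.1513, 0.2128]
orientation: [1.524, 0.964, -1.538]
contact_force: [-0.2, 0.1, -1.0]
grip_width: 0.0633
t 22.65 s 20.6 h 80.4 z 212.8 yawerr 0.16 w 63.3 F s,h,z [ 0.2 -0.  -1. ] tilt [-0.0066 -0.0032]
45370 ztop 314.09877198541494 s [-2.0203 40.3628] mid 19.17124800069717 h top edge [59.0756 60.4378 61.8324]
```

```bash
cat >> h.py <<'E'
def inhand(tag):
    p,d,c=grab("wrist");P=pts(d,c);np.savez("pics/%s.npz"%tag,p=p,d=d,P=P)
    s=(P[...,:2]-C0)@U0*1e3;h=(P[...,:2]-C0)@N0*1e3;z=P[...,2]*1e3
    t=np.array(r.get_obs()["tcp_pos"]);ts=(t[:2]-C0)@U0*1e3;th=(t[:2]-C0)@N0*1e3
    m=(abs(s-ts)<50)&(h>th-75)&(h<th-40)&(z>t[2]*1e3+40)&(z<t[2]*1e3+70);zt=np.percentile(z[m],98);k=m&(z>zt-5)
    q=np.percentile(s[k],[1,99]);print(m.sum(),"ztop",zt,"s",q,"mid",q.mean(),"h",np.percentile(h[k],[1,5,50,99]))
E
python3 - <<'E'
from h import *
inhand("w6");door()
E
```

```text
3296 ztop 266.441006800825 s [-11.4633  51.3137] mid 19.925242219714555 h [21.5414 21.7018 23.5011 25.9205]
t 22.75 s 20.6 h 80.5 z 212.8 yawerr 0.10 w 63.3 F s,h,z [ 0.6 -0.5 -0.9] tilt [-0.0068 -0.0032]
```

```bash
python3 -m pendant '[55,30,1.5,0,0, 55,30,0,0,0, 55,13,0,0,0, 55,0,0,0,0, 55,0,0.3,-5,0, 55,0,0.3,-5,0, 55,0,0,0,0]' >/dev/null; python3 -c "
from h import *
door()" && python3 -m pendant '[55,0,0.2,-3,0, 55,0,0.2,-3,0, 55,0,0,-2,0, 55,0,0,0,0, 55,0,0,0,0]'; python3 -c "
from h import *
door()"
```

```text
t 23.62 s 18.7 h 69.7 z 140.3 yawerr 0.05 w 63.1 F s,h,z [-0.  -0.4 -1.5] tilt [-0.0055 -0.0024]
clock: 24.25
tcp_pos: [0.5451, 0.166, 0.1395]
orientation: [1.526, 0.962, -1.54]
contact_force: [-0.2, -0.4, -1.3]
grip_width: 0.0631
t 24.25 s 18.4 h 63.0 z 139.5 yawerr -0.00 w 63.1 F s,h,z [ 0.   0.5 -1.3] tilt [-0.007  -0.0034]
```

```bash
python3 -m pendant '[55,0,-0.7,-1.5,0, 55,0,0,-1.5,0, 55,0,0,0,0, 55,5,0,0,0, 55,5,0,0,0, 55,0,0,0,0]' >/dev/null; python3 -c "
from h import *
door()" && python3 -m pendant '[55,5,0,0,0, 55,5,0,0,0, 55,3,0,0,0, 55,2,0,0,0, 55,0,0,0,0]' >/dev/null; python3 -c "
from h import *
door()"
```

```text
t 25.00 s 19.5 h 60.3 z 128.8 yawerr 0.00 w 63.1 F s,h,z [ 0.8 -0.1 -0.6] tilt [-0.0081 -0.0037]
t 25.62 s 18.9 h 57.5 z 117.9 yawerr 0.04 w 63.3 F s,h,z [ 7.4  3.1 24.8] tilt [-0.0033  0.0003]
```

```bash
python3 -m pendant '[85,-2,0,0,0, 85,0,0,0,0, 85,0,0,0,0, 85,0,0,0,0, 85,-20,0,0,0, 85,-45,0,0,0, 85,-45,0,0,0, 85,-30,0,0,0, 85,0,0,0,0]' >/dev/null
python3 - <<'E'
from h import *
door(); p,d,c=grab("wrist");P=pts(d,c);np.savez("pics/w7.npz",p=p,d=d,P=P)
s=(P[...,:2]-C0)@U0*1e3;h=(P[...,:2]-C0)@N0*1e3;z=P[...,2]*1e3
for n,lo in (("pair2",-23),("pair1",-118)):
    m=(s>lo)&(s<lo+84)&(h>10)&(h<100)&(z>120)&(z<200); zt=np.percentile(z[m],98);k=m&(z>zt-3)
    print(n,m.sum(),"rim z",zt,"s",np.percentile(s[k],[1,99]),"h",np.percentile(h[k],[1,99]))
    m=(s>lo)&(s<lo+84)&(h>0.5)&(h<7)&(z>165)&(z<180);print("  back top",np.percentile(z[m],98) if m.sum() else None,m.sum())
save(p,"w7.png")
E
```

```text
t 26.75 s 17.5 h 58.1 z 259.0 yawerr -0.01 w 85.0 F s,h,z [ 0.7 -0.2 -0.3] tilt [-0.0023 -0.0013]
pair2 1761 rim z 150.31683894525895 s [-13.1759  50.8586] h [10.8881 80.0884]
  back top 173.58992418566217 310
pair1 2649 rim z 150.3553931045122 s [-107.2706  -42.7674] h [10.989 80.822]
  back top 173.32564730189577 180
```

View pics/w7.png

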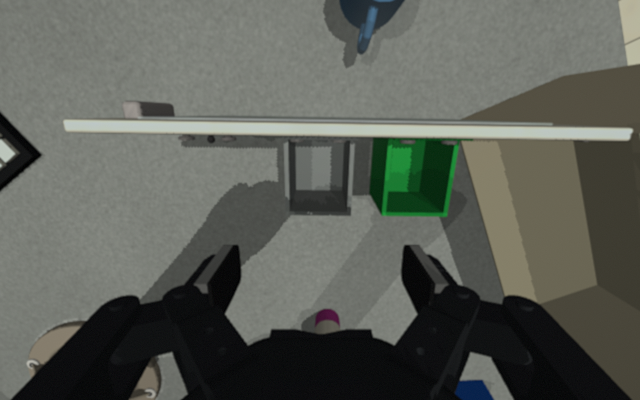

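Both holders are home, with rims at 150.3. The picture shows grey at (320,175) and green at (412,175), both flat against the door. Next is blue.

```bash
python3 -m pendant '[85,0,19.8,32.3,0, 85,0,19.8,32.3,0, 85,0,19.8,32.3,0, 85,0,19.8,32.3,0, 85,0,19.8,32.3,0, 85,0,19.8,32.3,0, 85,0,19.8,32.3,0, 85,0,19.8,32.3,0, 85,0,19.8,32.3,0, 85,0,19.8,32.3,0, 85,0,19.8,32.3,0, 85,0,19.8,32.3,0, 85,0,19.8,32.3,0, 85,0,19.8,32.3,0, 85,0,0,0,-0.061, 85,0,0,0,0, 85,0,0,0,0]' >/dev/null
python3 - <<'E'
from h import *
st();p,d,c=grab("wrist");P=pts(d,c);np.savez("pics/w8.npz",p=p,d=d,P=P);holders(P,p)
E
```

```text
t 28.93 tcp [ 0.5993 -0.3572  0.2567] w 0.08490601589908887 F [ 0.4841  0.6766 -0.1465]
[[-0.0083  0.9251 -0.3795]
 [-0.0021 -0.3796 -0.9252]
 [-1.     -0.0069  0.0051]]
px [51 76] c 363.4 -141.3 size 55.2 30.4 rect 56.4 backdir -16.0 zmax 0.1045 [76 63 65]
px [321 175] c 600.7 -357.6 size 80.8 64.4 rect 67.4 backdir 67.4 zmax 0.0984 [ 25  56 109]
px [110 183] c 336.9 -242.0 size 47.6 3.2 rect 1.3 backdir 144.3 zmax 0.0726 [15 60 25]
px [360 255] c 609.0 -478.2 size 7.1 13.6 rect 41.6 backdir 118.1 zmax 0.1047 [93 94 85]
```

```bash
python3 -m pendant '[85,40,2.4,16,0, 85,40,0,0,0, 85,40,0,0,0, 85,40,0,0,0, 85,36,0,0,0, 85,18,0,0,0, 85,0,0,0,0, 60,0,0,0,0, 60,0,0,0,0, 55,0,0,0,0, 55,0,0,0,0, 55,0,0,0,0]' 50; python3 -c "
from h import *
st()"
```

```text
clock: 30.48
tcp_pos: [0.5954, -0.3755, 0.046]
orientation: [1.484, 0.997, -1.495]
contact_force: [0.1, 0.5, 6.7]
grip_width: 0.0634
t 30.48 tcp [ 0.5954 -0.3755  0.046 ] w 0.06338912341471649 F [0.0958 0.4976 6.6718]
[[-0.0039  0.9252 -0.3795]
 [-0.0048 -0.3795 -0.9252]
 [-1.     -0.0017  0.0059]]
```

```bash
python3 -m pendant '[55,-25,0,0,0, 55,-45,0,0,0, 55,-45,0,0,0, 55,-45,0,0,0, 55,-16,-23.2,-31.3,0, 55,0,-23.2,-31.3,0, 55,0,-23.2,-31.3,0, 55,0,-23.2,-31.3,0, 55,0,-23.2,-31.3,0, 55,0,-23.2,-31.3,0, 55,0,-23.2,-31.3,0, 55,0,-23.2,-31.3,0, 55,0,-23.2,-31.3,0, 55,0,-23.2,-31.3,0, 55,0,-23.2,-31.3,0, 55,0,-23.2,-31.3,0, 55,0,-23.2,-31.3,0, 55,0,-23.2,-31.3,0, 55,0,-23.2,-31.3,0]' >/dev/null && python3 -m pendant '[55,0,0,0,0.061, 55,0,0,0,0, 55,0,0,0,0]' >/dev/null
python3 - <<'E'
from h import *
o,_=door();print(np.array(o["joints"])); inhand("w9")
E
```

```text
t 33.23 s 113.7 h 80.5 z 219.2 yawerr -0.00 w 63.5 F s,h,z [-0.5  1.1 -1.9] tilt [-0.0067 -0.0033]
[-0.491   0.1932 -0.0423  1.9919  0.0093  0.9641 -0.9882]
3131 ztop 271.5453168332695 s [ 81.8562 144.5573] mid 113.20671209124754 h [21.1828 21.3718 23.1546 25.5781]
```

```bash
python3 -m pendant '[55,30,0.5,0,0, 55,30,0,0,0, 55,18.5,0,0,0, 55,0,0,0,0, 55,0,0.2,-5,0, 55,0,0.2,-5,0, 55,0,0,0,0]' >/dev/null; python3 -c "
from h import *
door()" && python3 -m pendant '[55,0,0.2,-3,0, 55,0,0.2,-3,0, 55,0,0,-2,0, 55,0,0,0,0, 55,0,0,0,0]' >/dev/null; python3 -c "
from h import *
door()"
```

```text
t 34.15 s 113.4 h 69.4 z 141.3 yawerr 0.04 w 62.8 F s,h,z [-0.5  0.4 -1.5] tilt [-0.0054 -0.0022]
t 34.77 s 113.3 h 62.6 z 140.4 yawerr 0.00 w 63.4 F s,h,z [ 0.4  0.6 -2.4] tilt [-0.007  -0.0034]
```

```bash
python3 -m pendant '[55,0,0,-1,0, 55,0,0,-1,0, 55,0,0,0,0, 55,5,0,0,0, 55,5,0,0,0, 55,0,0,0,0]' >/dev/null; python3 -c "
from h import *
door()" && python3 -m pendant '[55,5,0,0,0, 55,5,0,0,0, 55,3,0,0,0, 55,1,0,0,0, 55,0,0,0,0]' >/dev/null; python3 -c "
from h import *
door()"
```

```text
t 35.52 s 114.6 h 59.3 z 131.0 yawerr 0.13 w 62.9 F s,h,z [5.3 0.4 7.6] tilt [-0.0072 -0.0015]
t 36.15 s 113.4 h 60.9 z 116.1 yawerr -0.01 w 63.2 F s,h,z [-0.5  0.6 -0.4] tilt [-0.0076 -0.0037]
```

Run:
```python
from h import *
inhand("w10")
p=np.load("pics/w10.npz")["p"];save(p[60:360,120:520],"w10.png")
p,d,c=grab("scene");P=pts(d,c);cc,u,n=doorfit(P);print("scene door",np.degrees(np.arctan2(u[1],u[0])),(cc-C0)@N0*1e3)
```

```text
5235 ztop 174.4573564356486 s [ 81.1879 143.8548] mid 112.521350550553 h [4.1492 4.3351 6.0727 8.8464]
scene door 152.07353689360212 -13.947570407263555
```

View pics/w10.png

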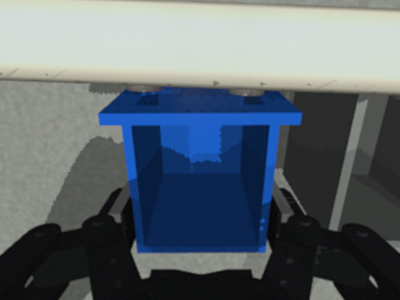

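The picture shows the stud heads at crop (140,88) and (248,90), still between the door and the holder back. The door has swung about 2° further open, so the holder went down in front of the heads. I'll refit the door from the latest clouds.

Run:
```python
from h import *
for n in("w7","w9","w10"):
    P=np.load("pics/%s.npz"%n)["P"]
    # door top edge strip
    h=(P[...,:2]-C0)@N0;s=(P[...,:2]-C0)@U0
    m=(abs(P[...,2]-.232)<.003)&(h<.005)&(h>-.04)&(s>-.15)&(s<.175)
    S,H=s[m],h[m]; hi=[];lo=[];bs=np.arange(-.14,.17,.02)
    out=[(b,np.percentile(H[(S>b)&(S<b+.02)],[3,97])*1e3) for b in bs if ((S>b)&(S<b+.02)).sum()>15]
    if len(out)>2:
        f=np.polyfit([o[0]+.01 for o in out],[o[1][1]/1e3 for o in out],1);print(n,"inner edge h at s=0: %.1f mm, slope deg %.2f"%(f[1]*1e3,np.degrees(np.arctan(f[0]))),"at .113: %.1f"%((f[1]+.113*f[0])*1e3), "srange",out[0][0],out[-1][0])
    m=(P[...,2]>.12)&(P[...,2]<.172)&(h>-.025)&(h<.012)&(s>.08)&(s<.15);
    print("  stud-ish",m.sum())
```

```text
w7 inner edge h at s=0: -2.3 mm, slope deg -0.87 at .113: -4.0 srange -0.14 0.16000000000000003
  stud-ish 439
w9 inner edge h at s=0: -2.3 mm, slope deg -0.80 at .113: -3.9 srange -0.039999999999999994 0.16000000000000003
  stud-ish 662
  stud-ish 3762
```

The door was nudged about 0.85° while seating pair 2. I'll back off, re-measure door, studs and holder in one view, and insert again.

```bash
python3 -m pendant '[55,0,0,10,0, 55,0,0,20,0, 55,-30,0,0,0, 55,-40,0,0,0, 55,-40,0,0,0, 55,0,0,0,0, 55,0,0,0,0]' >/dev/null
cat >> h.py <<'E'
def doortop(P):
    h=(P[...,:2]-C0)@N0;s=(P[...,:2]-C0)@U0
    m=(abs(P[...,2]-.232)<.003)&(h<.01)&(h>-.05)&(s>-.15)&(s<.175);S,H=s[m],h[m]
    o=[(b+.01,np.percentile(H[(S>b)&(S<b+.02)],97)) for b in np.arange(-.14,.16,.02) if ((S>b)&(S<b+.02)).sum()>15]
    o=np.array(o);f=np.polyfit(o[:,0],o[:,1],1);print("door inner edge: h at s=.113 %.1f mm, slope %.2f deg, res %.1f"%((f[1]+.113*f[0])*1e3,np.degrees(np.arctan(f[0])),np.std(o[:,1]-np.polyval(f,o[:,0]))*1e3));return f
E
python3 - <<'E'
from h import *
door();inhand("w11");P=np.load("pics/w11.npz")["P"];p=np.load("pics/w11.npz")["p"];f=doortop(P)
h=(P[...,:2]-C0)@N0;s=(P[...,:2]-C0)@U0
hh=h-np.polyval(f,s)
m=((hh>.0045)&(hh<.014)&(P[...,2]>.145)&(P[...,2]<.175)&(s>.06)).astype(np.uint8)
k,l,ss,ce=cv2.connectedComponentsWithStats(m)
for i in range(1,k):
    if ss[i][4]>15: print(ss[i][4],ce[i],"s",s[l==i].min()*1e3,s[l==i].max()*1e3,"h max",h[l==i].max()*1e3,"zmax",P[l==i][:,2].max()*1e3)
E
```

```text
t 37.12 s 113.1 h 91.5 z 225.9 yawerr -0.05 w 63.2 F s,h,z [-0.   0.4 -1.7] tilt [-0.0079 -0.004 ]
4887 ztop 284.3323118063625 s [ 80.7223 143.4692] mid 112.09574404024802 h [34.7051 34.9054 36.6098 39.3365]
door inner edge: h at s=.113 -9.9 mm, slope -2.03 deg, res 0.0
136 [292.2059  82.1176] s 125.89248848149687 138.62540299988848 h max -0.3791297212381162 zmax 168.14548562652698
135 [343.7185  84.037 ] s 90.44812058613738 102.30046870731881 h max 0.9516158143041824 zmax 167.2648143573893
```

```bash
sed -i 's/^C0=.*/C0=np.array([.5917,.2200]);U0=np.array([-.8843,.4668]);N0=np.array([-.4668,-.8843])/' h.py; python3 -m pendant '[55,0,0,0,0.036, 55,0,0,0,0, 55,0,0,0,0]' >/dev/null
python3 - <<'E'
from h import *
door();inhand("w12");P=np.load("pics/w12.npz")["P"];f=doortop(P)
h=(P[...,:2]-C0)@N0;s=(P[...,:2]-C0)@U0
hh=h-np.polyval(f,s)
m=((hh>.0045)&(hh<.014)&(P[...,2]>.145)&(P[...,2]<.175)&(s>.06)).astype(np.uint8)
k,l,ss,ce=cv2.connectedComponentsWithStats(m)
for i in range(1,k):
    if ss[i][4]>15: print(ss[i][4],"s",s[l==i].min()*1e3,s[l==i].max()*1e3,"h max",h[l==i].max()*1e3,"zmax",P[l==i][:,2].max()*1e3)
E
```

```text
t 37.55 s 109.5 h 99.9 z 226.2 yawerr -0.02 w 63.4 F s,h,z [-0.2  1.  -0. ] tilt [-0.0076 -0.0036]
4843 ztop 284.6214540402415 s [ 77.2953 140.0264] mid 108.66084763487824 h [43.0868 43.2791 45.0294 47.7704]
door inner edge: h at s=.113 -0.1 mm, slope -0.05 deg, res 0.0
133 s 125.84128532093652 137.79361313775397 h max 10.14373413927134 zmax 167.87248466030167
138 s 89.53527974198742 102.2279664174246 h max 10.140666786474998 zmax 167.92894960915228
```

```bash
python3 -m pendant '[55,0,-2.6,-10,0, 55,0,-2.6,-11,0, 55,30,0,0,0, 55,30,0,0,0, 55,31,0,0,0, 55,0,0,0,0, 55,0,0,0,0]' >/dev/null
python3 - <<'E'
from h import *
door();inhand("w13");P=np.load("pics/w13.npz")["P"];f=doortop(P)
q=P[(P[...,2]>.125)&(P[...,2]<.2)];h=(q[:,:2]-C0)@N0*1e3;s=(q[:,:2]-C0)@U0*1e3
for a in(40,60,80,95): 
    m=(h>a)&(h<a+8)&(abs(s-113)<33);print(a,np.percentile(q[m][:,2],97)*1e3 if m.sum()>20 else None)
E
```

```text
t 38.48 s 114.8 h 78.4 z 136.4 yawerr -0.01 w 63.4 F s,h,z [ 0.2 -0.2 -1.6] tilt [-0.0061 -0.0026]
13601 ztop 206.23886463750557 s [ 82.1212 145.1687] mid 113.64494082545045 h [32.6522 33.3219 35.465  37.9645]Traceback (most recent call last):
  File "<stdin>", line 2, in <module>
  File "h.py", line 63, in doortop
    o=np.array(o);f=np.polyfit(o[:,0],o[:,1],1);print("door inner edge: h at s=.113 %.1f mm, slope %.2f deg, res %.1f"%((f[1]+.113*f[0])*1e3,np.degrees(np.arctan(f[0])),np.std(o[:,1]-np.polyval(f,o[:,0]))*1e3));return f
                               ~^^^^^
IndexError: too many indices for array: array is 1-dimensional, but 2 were indexed
```

```bash
python3 -m pendant '[55,1.3,0,-5,0, 55,0,0.2,-5,0, 55,0,0.2,-3,0, 55,0,0.2,-3,0, 55,0,0,-2,0, 55,0,0,0,0]' >/dev/null; python3 -c "
from h import *
door()" && python3 -m pendant '[55,0,0,-1.5,0, 55,0,0,-1,0, 55,0,0,0,0]' >/dev/null
python3 - <<'E'
from h import *
door();p,d,c=grab("wrist");P=pts(d,c);save(p[40:340,120:520],"w14.png")
E
```

```text
t 39.27 s 114.3 h 61.2 z 134.1 yawerr -0.03 w 62.9 F s,h,z [ 0.4  1.4 -0.6] tilt [-0.0068 -0.0032]
t 39.65 s 114.3 h 58.8 z 134.1 yawerr -0.04 w 63.1 F s,h,z [-1.   0.5 -0.4] tilt [-0.0069 -0.0032]
```

View pics/w14.png

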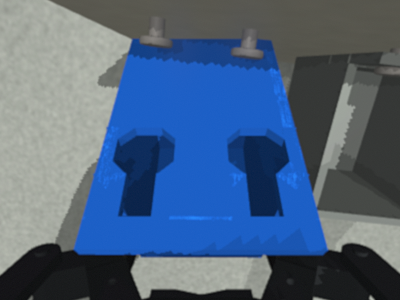

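The crop shows the blue holder pitched in the jaws: its back wall faces up, with keyholes at crop (145,155) and (258,155), and the stud heads at (155,40) and (248,40) are above its bottom edge. It caught a head on the way down after the earlier slip. I'll set it down on clear desk to right itself and regrasp it.

```bash
python3 -m pendant '[55,0,0,15,0, 55,0,0,25,0, 55,-40,0,5,0, 55,-40,0,0,0, 55,-20,0,0,0, 55,0,38,22,0, 55,0,38,22,0, 55,0,38,22,0, 55,0,38,22,0, 55,0,38,22,0, 55,0,0,0,0, 55,0,0,0,0]' >/dev/null
python3 - <<'E'
from h import *
o,M=st();p,d,c=grab("wrist");P=pts(d,c);np.savez("pics/w15.npz",p=p,d=d,P=P);p=p.astype(int)
g=(p[...,2]>p[...,0]*1.8+15)&(p[...,2]>p[...,1]*1.3)&(d>0)
q=P[g]; t=np.array(o["tcp_pos"]); L=np.stack([(q-t)@(-M[:,2]),(q-t)@M[:,1],q[:,2]-t[2]],1)*1e3 # holder-x, y, up
k=np.abs(L[:,1])<36; L=L[k&(abs(L[:,0])<120)&(abs(L[:,2])<120)]
print(len(L),L.min(0),L.max(0))
# plane ransac (largest plane containing y axis): fit line in (x,up)
X=L[:,[0,2]];rng=np.random.default_rng(0);best=0
for _ in range(500):
    a,b=X[rng.integers(len(X),size=2)];tt=b-a;l=np.linalg.norm(tt)
    if l<20: continue
    nn=np.array([-tt[1],tt[0]])/l;m=abs((X-a)@nn)<1.5
    if m.sum()>best:best=m.sum();bt=(a,b,m)
a,b,m=bt;print(best,"line ends",X[m][X[m][:,1].argmin()],X[m][X[m][:,1].argmax()])
E
```

```text
t 41.2 tcp [ 0.5585 -0.0039  0.2339] w 0.06280587105823979 F [-0.8168  0.8479 -1.1765]
[[-0.0076  0.8841 -0.4673]
 [-0.0027 -0.4673 -0.8841]
 [-1.     -0.0055  0.0059]]
42805 [-19.1011 -35.2532 -37.9817] [89.0316 35.6877 84.4289]
34825 line ends [89.0316  3.3723] [31.5161 83.9939]
```

```bash
python3 -m pendant '[55,40,0,0,0, 55,40,0,0,0, 55,40,0,0,0, 55,40,0,0,0, 55,22,0,0,0, 55,6,0,0,0, 55,0,0,0,0]' 20; python3 -c "
from h import *
st()"; python3 -m pendant '[66,1,0,0,0, 68,0,0,0,0, 72,0,0,0,0, 85,0,0,0,0, 85,0,0,0,0, 85,0,0,0,0, 85,-40,0,0,0, 85,-60,0,0,0, 85,-60,0,0,0, 85,-50,0,0,0, 85,0,0,0,0, 85,0,0,0,0]' 50
cat >> h.py <<'E'
def bluefit(P,p):
    p=p.astype(int);g=(p[...,2]>p[...,0]*1.8+15)&(p[...,2]>p[...,1]*1.3)&(P[...,2]>.066)&(P[...,2]<.11)&(P[...,1]<.09)&(P[...,0]<.68)
    q=P[g];b=cv2.minAreaRect((q[:,:2]*1000).astype(np.float32));print("rim",b,"zmax",np.percentile(q[:,2],99.5),"hi",q[q[:,2]>.085].mean(0));
E
python3 - <<'E'
from h import *
o,M=st();p,d,c=grab("wrist");P=pts(d,c);np.savez("pics/w16.npz",p=p,d=d,P=P)
save(p,"w16.png")
bluefit(P,p)
E
```

```text
clock: 42.12
tcp_pos: [0.5581, -0.004, 0.0466]
orientation: [1.551, 0.94, -1.564]
contact_force: [-0.5, -0.3, -1.4]
grip_width: 0.063
t 42.12 tcp [ 0.5581 -0.004   0.0466] w 0.06299872250103819 F [-0.5031 -0.2751 -1.3963]
[[-0.0066  0.8846 -0.4663]
 [-0.0028 -0.4663 -0.8846]
 [-1.     -0.0045  0.0056]]
clock: 43.62
tcp_pos: [0.5589, -0.0041, 0.2546]
orientation: [1.55, 0.94, -1.565]
contact_force: [0.5, -0.4, -1.0]
grip_width: 0.0854
t 43.62 tcp [ 0.5589 -0.0041  0.2546] w 0.08537562131576805 F [ 0.4506 -0.3895 -1.0253]
[[-0.0077  0.8841 -0.4672]
 [-0.0032 -0.4673 -0.8841]
 [-1.     -0.0053  0.0065]]
rim ((590.6133422851562, 54.51049041748047), (78.76564025878906, 63.89289855957031), 62.31155014038086) zmax 0.09870338952079312 hi [0.6197 0.0815 0.0961]
```

View pics/w16.png

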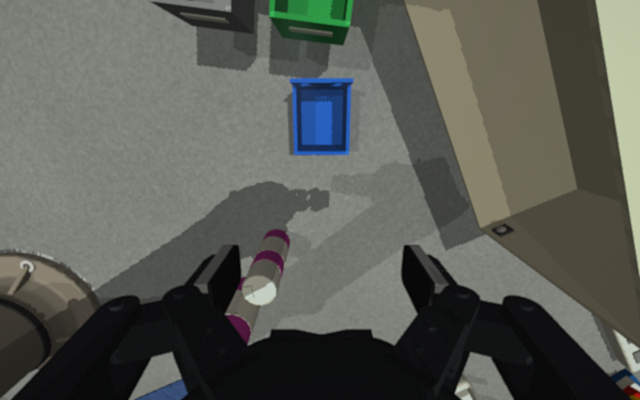

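The blue holder stands upright at (322,117) in the wrist view, centre (0.591, 0.055). I'll regrasp it harder.

```bash
python3 -m pendant '[85,20,1,-25,0, 85,20,1,-25,0, 85,40,0,0,0, 85,40,0,0,0, 85,40,0,0,0, 85,36,0,0,0, 85,16,0,0,0, 85,0,0,0,0, 60,0,0,0,0, 60,0,0,0,0, 55,0,0,0,0, 55,0,0,0,0, 55,0,0,0,0]' 80; python3 -c "
from h import *
st()"; python3 -m pendant '[55,-20,0,0,0, 55,-40,0,10,0, 55,-45,0,10,0, 55,-45,0,0,0, 55,-30,0,0,0, 55,0,0,0,0]'
```

```text
clock: 45.3
tcp_pos: [0.5845, 0.0387, 0.0446]
orientation: [1.553, 0.938, -1.562]
contact_force: [-0.2, -0.8, 7.3]
grip_width: 0.0625
t 45.3 tcp [0.5845 0.0387 0.0446] w 0.06250464099346445 F [-0.2254 -0.7723  7.2523]
[[-0.004   0.884  -0.4674]
 [-0.0027 -0.4674 -0.884 ]
 [-1.     -0.0022  0.0042]]
clock: 46.05
tcp_pos: [0.5766, 0.0215, 0.226]
orientation: [1.556, 0.937, -1.559]
contact_force: [-0.2, 0.2, -1.6]
grip_width: 0.0626
```

```bash
python3 -m pendant '[55,0,-32.4,-14.6,0, 55,0,-32.4,-14.6,0, 55,0,-32.4,-14.6,0, 55,0,-32.4,-14.6,0, 55,0,-32.4,-14.6,0, 55,0,-32.4,-14.6,0, 55,0,0,0,0, 55,0,0,0,0]' >/dev/null
python3 - <<'E'
from h import *
door();inhand("w17");D=np.load("pics/w17.npz");P=D["P"];f=doortop(P)
h=(P[...,:2]-C0)@N0;s=(P[...,:2]-C0)@U0
hh=h-np.polyval(f,s)
m=((hh>.0045)&(hh<.014)&(P[...,2]>.145)&(P[...,2]<.175)&(s>.06)).astype(np.uint8)
k,l,ss,ce=cv2.connectedComponentsWithStats(m)
for i in range(1,k):
    if ss[i][4]>15: print(ss[i][4],"s",s[l==i].min()*1e3,s[l==i].max()*1e3,"h max",h[l==i].max()*1e3,"zmax",P[l==i][:,2].max()*1e3)
z=P[...,2]*1e3;t=225
for a in(45,60,80,100):
    m=(abs(s*1e3-113)<33)&(h*1e3>a)&(h*1e3<a+6)&(z>235)&(z<268);print(a,np.percentile(z[m],[50,97]) if m.sum()>20 else m.sum())
E
```

```text
t 47.05 s 116.3 h 96.4 z 222.5 yawerr -0.04 w 62.7 F s,h,z [-1.   0.3 -1.5] tilt [-0.0079 -0.0042]
3333 ztop 276.1603147499936 s [ 84.1474 146.7517] mid 115.44954146529575 h [38.2851 38.4696 40.2387 42.7037]
door inner edge: h at s=.113 -30.3 mm, slope -5.68 deg, res 0.1
143 s 124.47925244141939 137.0702317275745 h max -24.47496307091911 zmax 167.8273030383783
154 s 88.88220258934172 101.46465917675232 h max -20.167706049279968 zmax 167.55479218848578
45 [252.7417 254.1305]
60 [252.1551 254.0574]
80 [252.9902 265.2919]
100 [252.7068 261.9286]
```

The door moved again to about 7.7° from its first pose, which is near its stop. I'll re-base the door frame and align.

```bash
sed -i 's/^C0=.*/C0=np.array([.6006,.2369]);U0=np.array([-.8338,.5521]);N0=np.array([-.5521,-.8338])/' h.py; python3 -m pendant '[55,0,0,0,0.099, 55,0,0,0,0, 55,0,0,0,0]' >/dev/null
cat >> h.py <<'E'
def studs(tag):
    door();inhand(tag);D=np.load("pics/%s.npz"%tag);P=D["P"];f=doortop(P)
    h=(P[...,:2]-C0)@N0;s=(P[...,:2]-C0)@U0;hh=h-np.polyval(f,s)
    m=((hh>.0045)&(hh<.014)&(P[...,2]>.145)&(P[...,2]<.175)&(s>.06)).astype(np.uint8)
    k,l,ss,ce=cv2.connectedComponentsWithStats(m)
    for i in range(1,k):
        if ss[i][4]>15: print(ss[i][4],"s",s[l==i].min()*1e3,s[l==i].max()*1e3,"h max",h[l==i].max()*1e3,"zmax",P[l==i][:,2].max()*1e3)
E
python3 -c "
from h import *
studs('w18')"
```

```text
t 47.48 s 103.9 h 126.1 z 223.2 yawerr 0.01 w 62.7 F s,h,z [ 0.6  0.9 -1. ] tilt [-0.0071 -0.0035]
3329 ztop 276.9078992244547 s [ 71.9273 134.5105] mid 103.21887131825429 h [67.8694 68.0329 69.7897 72.2826]Traceback (most recent call last):
  File "<string>", line 3, in <module>
    studs('w18')
    ~~~~~^^^^^^^
  File "h.py", line 68, in studs
    door();inhand(tag);D=np.load("pics/%s.npz"%tag);P=D["P"];f=doortop(P)
                                                               ~~~~~~~^^^
  File "h.py", line 63, in doortop
    o=np.array(o);f=np.polyfit(o[:,0],o[:,1],1);print("door inner edge: h at s=.113 %.1f mm, slope %.2f deg, res %.1f"%((f[1]+.113*f[0])*1e3,np.degrees(np.arctan(f[0])),np.std(o[:,1]-np.polyval(f,o[:,0]))*1e3));return f
                               ~^^^^^
IndexError: too many indices for array: array is 1-dimensional, but 2 were indexed
```

```bash
python3 -m pendant '[55,0,-5,-16,0, 55,0,-4.6,-16,0, 55,0,0,0,0, 55,0,0,0,0]' >/dev/null; python3 -c "
from h import *
studs('w19')"
```

```text
t 48.02 s 114.1 h 93.8 z 222.9 yawerr 0.01 w 62.8 F s,h,z [-0.5  0.4 -1. ] tilt [-0.0074 -0.0037]
3335 ztop 276.5556013027723 s [ 82.1495 144.8843] mid 113.51690985998135 h [35.5439 35.7244 37.5102 39.9485]
door inner edge: h at s=.113 -2.9 mm, slope -1.00 deg, res 0.0
130 s 124.79533554178893 137.3616293905421 h max 7.055028585215206 zmax 168.33547789878665
127 s 88.7864771384758 101.3517407521979 h max 7.7198237049214145 zmax 167.92972290077014
```

```bash
sed -i 's/^C0=.*/C0=np.array([.6010,.2375]);U0=np.array([-.8235,.5673]);N0=np.array([-.5673,-.8235])/' h.py; python3 -m pendant '[55,0,0,0,0.018, 55,0,0,-8,0, 55,0,0,0,0, 55,0,0,0,0]' >/dev/null; python3 -c "
from h import *
studs('w20')"
```

```text
t 48.58 s 112.3 h 88.5 z 223.1 yawerr 0.01 w 62.6 F s,h,z [-0.7  0.1 -0.4] tilt [-0.007  -0.0034]
3336 ztop 276.7203589459427 s [ 80.2723 143.0473] mid 111.65979450603103 h [30.2372 30.4583 32.2287 34.708 ]
door inner edge: h at s=.113 -0.2 mm, slope 0.02 deg, res 0.0
123 s 124.49106405548032 137.18942255340914 h max 10.09788614507405 zmax 167.8811861455201
120 s 88.79631624749658 100.79838620272795 h max 10.067247529366327 zmax 167.8753036470194
```

```bash
python3 -m pendant '[55,30,-1.1,0,0, 55,30,0,0,0, 55,23.5,0,0,0, 55,0,0,0,0, 55,0,0,-5,0, 55,0,0,-5,0, 55,0,0.2,-5,0, 55,0,0,0,0, 55,0,0,0,0]' >/dev/null; python3 -c "
from h import *
door();inhand('w21')"
```

```text
t 49.75 s 113.5 h 74.2 z 139.6 yawerr -0.00 w 62.6 F s,h,z [-0.2  0.5 -1.7] tilt [-0.0069 -0.0033]
3333 ztop 193.2115440484373 s [ 81.4686 144.2427] mid 112.85569531007226 h [15.9304 16.1117 17.8946 20.3918]
```

```bash
python3 -m pendant '[55,0,0.1,-5,0, 55,0,0.1,-4,0, 55,0,0.1,-3,0, 55,0,0.1,-2,0, 55,0,0,0,0, 55,0,0,0,0]' >/dev/null; python3 -c "
from h import *
door();studs('w22')"
```

```text
t 50.55 s 113.1 h 60.2 z 139.4 yawerr -0.00 w 62.6 F s,h,z [ 0.6 -0.8 -1. ] tilt [-0.007  -0.0034]
t 50.55 s 113.1 h 60.2 z 139.4 yawerr -0.00 w 62.6 F s,h,z [ 0.6 -0.8 -1. ] tilt [-0.007  -0.0034]
4848 ztop 208.94133247360153 s [ 63.7646 159.5351] mid 111.64989243534318 h [-9.7351 -9.6934 -8.8523 -8.0881]
door inner edge: h at s=.113 -0.7 mm, slope -0.02 deg, res 0.1
```

```bash
python3 -m pendant '[55,5,0,-0.5,0, 55,5,0,0,0, 55,0,0,0,0]' >/dev/null; python3 -c "
from h import *
door()"; python3 -m pendant '[55,5,0,0,0, 55,4,0,0,0, 55,1.5,0,0,0, 55,1,0,0,0, 55,0,0,0,0]' >/dev/null; python3 -c "
from h import *
door()"
```

```text
t 50.98 s 113.3 h 60.1 z 128.8 yawerr 0.00 w 63.1 F s,h,z [ 0.1  0.2 -0.5] tilt [-0.008  -0.0039]
t 51.60 s 113.2 h 58.7 z 118.9 yawerr 0.02 w 62.9 F s,h,z [1.6 0.7 6.2] tilt [-0.0053 -0.0017]
```

```bash
python3 -m pendant '[55,1.5,0,0,0, 55,0,0,0,0]' >/dev/null; python3 -c "
from h import *
door()"; python3 -m pendant '[85,-1.5,0,0,0, 85,0,0,0,0, 85,0,0,0,0, 85,0,0,0,0, 85,-20,0,0,0, 85,-45,0,0,0, 85,-45,0,0,0, 85,-30,0,0,0, 85,0,0,0,0]' >/dev/null
python3 - <<'E'
from h import *
door(); p,d,c=grab("wrist");P=pts(d,c);np.savez("pics/w23.npz",p=p,d=d,P=P);f=doortop(P)
s=(P[...,:2]-C0)@U0*1e3;h=(P[...,:2]-C0)@N0*1e3;z=P[...,2]*1e3
for n,lo in (("pair3",71),("pair2",-23),("pair1",-118)):
    m=(s>lo)&(s<lo+84)&(h>10)&(h<100)&(z>120)&(z<200)
    if m.sum()<50: continue
    zt=np.percentile(z[m],98);k=m&(z>zt-3)
    print(n,m.sum(),"rim z",zt,"s",np.percentile(s[k],[1,99]),"h",np.percentile(h[k],[1,99]))
    m=(s>lo)&(s<lo+84)&(h>0.5)&(h<7)&(z>165)&(z<185);print("  back top",np.percentile(z[m],98) if m.sum() else None,m.sum())
p,d,c=grab("top");np.savez("pics/t2.npz",p=p,d=d,P=pts(d,c))
E
```

```text
t 51.85 s 113.1 h 57.5 z 118.3 yawerr 0.03 w 62.8 F s,h,z [ 2.1  1.7 12. ] tilt [-0.0035  0.    ]
t 52.98 s 112.0 h 57.5 z 260.4 yawerr -0.01 w 85.3 F s,h,z [-1.  -0.8  0.1] tilt [-0.0027 -0.0005]
door inner edge: h at s=.113 -2.2 mm, slope -0.37 deg, res 0.2
pair3 1738 rim z 150.25924638320404 s [ 80.9787 144.8256] h [10.3488 80.6519]
  back top 173.3986379442895 225
pair2 2618 rim z 150.3011697241808 s [-14.7093  49.4447] h [10.9767 80.6916]
  back top 173.59700363316637 251
pair1 4024 rim z 150.13947827665382 s [-108.971   -44.0513] h [11.1496 81.6272]
  back top 173.70292288645845 245
```

All three holders are home: rims at z 150.1–150.3 and backs on the door. Now the small bodywash.

```bash
python3 -m pendant '[85,0,17.2,32.9,0, 85,0,17.2,32.9,0, 85,0,17.2,32.9,0, 85,0,17.2,32.9,0, 85,0,17.2,32.9,0, 85,0,17.2,32.9,0, 85,0,17.2,32.9,0, 85,0,17.2,32.9,0, 85,0,17.2,32.9,0, 85,0,0,0,0, 85,0,0,0,0]' >/dev/null
python3 - <<'E'
from h import *
o,M=st();p,d,c=grab("wrist");P=pts(d,c);np.savez("pics/w24.npz",p=p,d=d,P=P)
for lo,hi in((.124,.137),(.160,.173)):
    m=((P[...,2]>lo)&(P[...,2]<hi)&(P[...,0]>.28)&(P[...,0]<.55)&(P[...,1]>-.2)&(P[...,1]<.0)).astype(np.uint8)
    k,l,ss,ce=cv2.connectedComponentsWithStats(m)
    for i in range(1,k):
        if ss[i][4]>80: 
            q=P[l==i];print(lo,ss[i][4],ce[i],cv2.minEnclosingCircle((q[:,:2]*1000).astype(np.float32)),"z",np.median(q[:,2]))
save(p[60:360,160:560],"w24.png")
E
```

```text
t 54.45 tcp [ 0.4339 -0.078   0.2584] w 0.08489056272695228 F [-0.2748  0.8964  0.468 ]
[[-0.0087  0.8237 -0.567 ]
 [-0.003  -0.5671 -0.8237]
 [-1.     -0.0055  0.0074]]
0.124 1203 [325.4214 182.3682] ((440.9388427734375, -77.04669952392578), 20.44077491760254) z 0.13021422282338807
0.124 205 [291.3073 251.6098] ((356.8844299316406, -128.4142303466797), 25.41408920288086) z 0.13219570645403966
0.16 2049 [283.8131 285.4187] ((352.6173095703125, -132.86143493652344), 26.64630699157715) z 0.1691663722620411
```

```bash
python3 -m pendant '[85,40,5,-5,0, 85,40,0,0,0, 85,40,0,0,0, 85,30,0,0,0, 85,13,0,0,0, 85,0,0,0,0, 40,0,0,0,0, 35,0,0,0,0, 35,0,0,0,0, 35,0,0,0,0, 35,0,0,0,0, 35,0,0,0,0]' 50; python3 -m pendant '[35,-20,0,0,0, 35,-40,0,0,0, 35,-40,0,0,0, 35,-30,0,0,0, 35,0,0,0,0]'
```

```text
clock: 56.0
tcp_pos: [0.4409, -0.0779, 0.0972]
orientation: [1.633, 0.861, -1.644]
contact_force: [-1.4, 0.9, 6.4]
grip_width: 0.04
clock: 56.62
tcp_pos: [0.4426, -0.0776, 0.2285]
orientation: [1.635, 0.859, -1.64]
contact_force: [0.3, -0.0, -1.5]
grip_width: 0.04
```

```bash
python3 -m pendant '[35,-40,0,0,0, 35,-25,0,0,0, 35,0,-7.3,-34.3,0, 35,0,-7.3,-34.3,0, 35,0,-7.3,-34.3,0, 35,0,-7.3,-34.3,0, 35,0,-7.3,-34.3,0, 35,0,-7.3,-34.3,0, 35,0,-7.3,-34.3,0, 35,0,-7.3,-34.3,0, 35,0,-7.3,-34.3,0, 35,0,0,0,0, 35,0,0,0,0]' >/dev/null
python3 - <<'E'
from h import *
door();p,d,c=grab("wrist");P=pts(d,c);np.savez("pics/w25.npz",p=p,d=d,P=P);doortop(P)
s=(P[...,:2]-C0)@U0*1e3;h=(P[...,:2]-C0)@N0*1e3;z=P[...,2]*1e3
m=(s>-23)&(s<61)&(h>10)&(h<100)&(z>140)&(z<156);print("grey rim",m.sum(),np.percentile(s[m],[1,99]),np.percentile(h[m],[1,99]))
m=(s>-23)&(s<61)&(h>0)&(h<90)&(z>300)&(z<322);print("cap",m.sum(),np.percentile(s[m],[1,99]) if m.sum() else 0,np.percentile(h[m],[1,99])if m.sum() else 0)
m=(s>-23)&(s<61)&(h>0)&(h<90)&(z>185)&(z<240);print("body",m.sum(),np.percentile(s[m],[1,99]) if m.sum() else 0,np.percentile(h[m],[1,99])if m.sum() else 0,z[m].min() if m.sum() else 0)
save(p[60:360,160:560],"w25.png")
E
```

```text
t 58.25 s 18.4 h 42.1 z 288.0 yawerr -0.02 w 39.8 F s,h,z [-0.2 -0.4 -1.5] tilt [-0.009  -0.0048]
door inner edge: h at s=.113 -2.2 mm, slope -0.36 deg, res 0.3
grey rim 465 [-14.6148  49.0935] [11.9334 72.7053]
cap 6974 [-14.7767  49.183 ] [20.6995 58.0931]
body 568 [-0.6327 37.3722] [20.0304 33.6084] 193.79592638639215
```

View pics/w25.png

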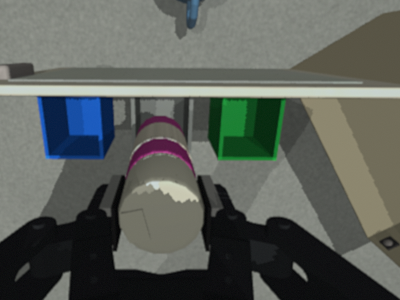

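```bash
python3 -m pendant '[35,30,1,-1,0, 35,30,0,0,0, 35,30,0,0,0, 35,10,0,0,0, 35,5,0,0,0, 35,0,0,0,0]' >/dev/null; python3 -c "
from h import *
door()"; python3 -m pendant '[35,4,0,0,0, 35,0,0,0,0]' >/dev/null; python3 -c "
from h import *
door()"
```

```text
t 59.05 s 17.4 h 40.5 z 185.2 yawerr -0.02 w 39.8 F s,h,z [ 0.2 -0.4 -0.8] tilt [-0.0059 -0.0028]
t 59.30 s 17.8 h 40.6 z 180.7 yawerr 0.00 w 40.2 F s,h,z [ 0.1  0.2 -1.5] tilt [-0.0065 -0.003 ]
```

```bash
python3 -m pendant '[35,3,0,0,0, 35,0,0,0,0]' >/dev/null; python3 -c "
from h import *
door()"; python3 -m pendant '[45,0.5,0,0,0, 50,0,0,0,0, 70,0,0,0,0, 75,0,0,0,0, 75,0,0,0,0, 75,-20,0,0,0, 75,-45,0,0,0, 75,-45,0,0,0, 75,0,0,0,0]' >/dev/null
python3 - <<'E'
from h import *
door();p,d,c=grab("wrist");P=pts(d,c);np.savez("pics/w26.npz",p=p,d=d,P=P);f=doortop(P)
s=(P[...,:2]-C0)@U0*1e3;h=(P[...,:2]-C0)@N0*1e3;z=P[...,2]*1e3
for n,lo in (("pair3",71),("pair2",-23),("pair1",-118)):
    m=(s>lo)&(s<lo+84)&(h>3)&(h<100)&(z>140)&(z<154)
    print(n,m.sum(),"rim z",np.percentile(z[m],[50,98]) if m.sum() else 0)
m=(s>-23)&(s<61)&(h>0)&(h<90)&(z>203)&(z<216);print("cap",m.sum(),np.percentile(s[m],[1,99]) if m.sum() else 0,np.percentile(h[m],[1,99])if m.sum() else 0,np.median(z[m]) if m.sum() else 0)
p,d,c=grab("scene");P=pts(d,c);cc,u,n=doorfit(P);print("outer face",np.degrees(np.arctan2(u[1],u[0])),(cc-C0)@N0*1e3)
E
```

```text
t 59.55 s 18.0 h 40.8 z 177.3 yawerr 0.00 w 39.7 F s,h,z [ 0.5 -0.4 -0.6] tilt [-0.0072 -0.0034]
t 60.67 s 16.2 h 38.2 z 291.2 yawerr -0.01 w 75.3 F s,h,z [ 0.3  0.1 -1.1] tilt [0.0001 0.0003]
door inner edge: h at s=.113 -2.2 mm, slope -0.34 deg, res 0.3
pair3 1057 rim z [147.71   150.3396]
pair2 755 rim z [148.2659 152.1378]
pair1 1046 rim z [147.8996 150.4567]
cap 1569 [-0.1043 37.3999] [24.7591 62.2352] 207.6916053597347
outer face 145.03007806768954 -9.526933574327815
```

The bottle is standing in the grey holder: cap top at 207.7, expected about 209. Before pushing, I'll check for the handle on the outer side and get the cabinet front direction.

Run:
```python
from h import *
for c in("scene",):
    p,d,cc=grab(c);P=pts(d,cc);np.savez("pics/s3.npz",p=p,d=d,P=P)
    s=(P[...,:2]-C0)@U0*1e3;h=(P[...,:2]-C0)@N0*1e3;z=P[...,2]*1e3
    m=(s>-150)&(s<200)&(h<-14)&(h>-60)&(z>10)&(z<225)
    print(c,m.sum()); 
    if m.sum(): print(np.percentile(s[m],[1,50,99]),np.percentile(h[m],[1,50,99]),np.percentile(z[m],[1,50,99]))
P=np.load("pics/w26.npz")["P"];s=(P[...,:2]-C0)@U0*1e3;h=(P[...,:2]-C0)@N0*1e3;z=P[...,2]*1e3
m=(s>-150)&(s<200)&(h<-14)&(h>-60)&(z>30)&(z<215);print("w26",m.sum(),np.percentile(s[m],[1,50,99]),np.percentile(h[m],[1,50,99]),np.percentile(z[m],[1,50,99]))
# cabinet top front edge from top cam (t2)
P=np.load("pics/top0.npz")["P"]
m=(abs(P[...,2]-.236)<.004)&(P[...,0]>.66)&(P[...,1]<.12)&(P[...,1]>-.25);q=P[m]
ys=np.arange(-.19,.11,.02);fr=[np.percentile(q[(q[:,1]>y)&(q[:,1]<y+.02)][:,0],2) for y in ys];f=np.polyfit(ys+.01,fr,1);print("front x=",f,"yaw",np.degrees(-np.arctan(f[0])),"y range",np.percentile(q[:,1],[.5,99.5]))
```

```text
scene 36
[143.2533 147.7364 158.1959] [-22.1806 -19.3922 -14.1158] [147.0104 174.441  196.0477]
w26 390 [144.0694 145.8744 157.2613] [-21.869  -18.2011 -14.0371] [148.4204 185.8472 196.3883]
front x= [0.037  0.7356] yaw -2.1216098448073883 y range [-0.2105  0.1183]
```

```bash
python3 -m pendant '[0,0,-27,-27,0, 0,0,-27,-28,0, 0,0,-28,-28,0, 0,0,0,0,0, 0,30,0,0,0, 0,40,0,0,0, 0,40,0,0,0, 0,12,0,0,0, 0,0,0,0,0]' 40 >/dev/null; python3 -c "
from h import *
door()"; python3 -m pendant '[0,0,0,10,0, 0,0,0,8,0, 0,0,0,0,0]' >/dev/null; python3 -c "
from h import *
door()"
```

```text
t 61.95 s 99.6 h -41.4 z 164.1 yawerr -0.03 w 0.3 F s,h,z [-0.9 -0.5 -0. ] tilt [-0.0083 -0.0046]
t 62.33 s 99.4 h -23.6 z 165.9 yawerr -0.05 w 0.3 F s,h,z [0.2 1.  0.8] tilt [-0.0058 -0.0027]
```

```bash
python3 -m pendant '[0,0,-0.3,5,-0.02, 0,0,-0.6,10.9,-0.04, 0,0,-0.6,10.9,-0.04, 0,0,-0.6,10.9,-0.04, 0,0,-0.6,10.9,-0.04, 0,0,-0.6,10.9,-0.04, 0,0,-0.6,10.9,-0.04, 0,0,-0.6,10.9,-0.04]' >/dev/null
cat >> h.py <<'E'
def push():
    H=np.array([.7428,.1398]);o=r.get_obs();M=R.from_rotvec(o["orientation"]).as_matrix();v=np.array(o["tcp_pos"])[:2]-H
    z=M[:2,2];y=M[:2,1];print("t %.1f rho %.1f e %.1f uyaw(tool) %.1f z %.1f"%(o["clock"],-v@y*1e3,-v@z*1e3,np.degrees(np.arctan2(-y[1],-y[0]))%360,o["tcp_pos"][2]*1e3),"F y,z,up",np.array([o["contact_force"][:2]@y,o["contact_force"][:2]@z,o["contact_force"][2]]).round(1),"j",np.array(o["joints"]).round(2))
E
python3 - <<'E'
from h import *
push();p,d,c=grab("wrist");P=pts(d,c);np.savez("pics/w27.npz",p=p,d=d,P=P);save(p,"w27.png")
E
```

```text
t 63.3 rho 271.2 e 25.3 uyaw(tool) 162.8 z 165.5 F y,z,up [-0.3 -1.7 -0.8] j [-0.53  0.35 -0.06  1.92  0.02  0.88 -0.9 ]
```

View pics/w27.png

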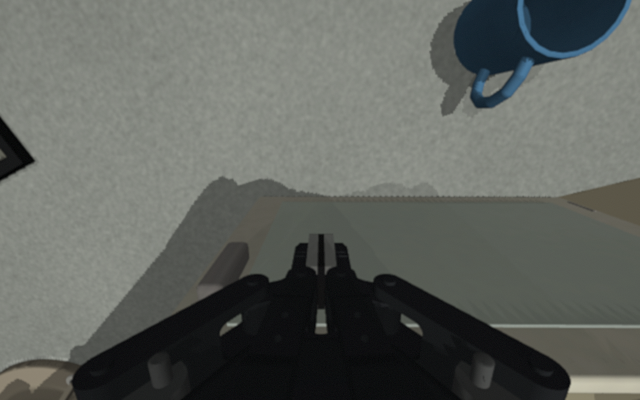

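The picture shows the closed fingers at (322,260) against the mirror side, and the door is moving with about 2 N. I'll keep pushing around the arc.

```bash
python3 -m pendant '[0,0,-0.8,13.6,-0.05, 0,0,-0.8,13.6,-0.05, 0,0,-0.8,13.6,-0.05, 0,0,-0.8,13.6,-0.05, 0,0,-0.8,13.6,-0.05, 0,0,-0.8,13.6,-0.05, 0,0,-0.8,13.6,-0.05, 0,0,-0.8,13.6,-0.05, 0,0,-0.8,13.6,-0.05, 0,0,-0.8,13.6,-0.05]' >/dev/null; python3 -c "
from h import *
push()"; python3 -m pendant '[0,0,-0.8,13.6,-0.05, 0,0,-0.8,13.6,-0.05, 0,0,-0.8,13.6,-0.05, 0,0,-0.8,13.6,-0.05, 0,0,-0.8,13.6,-0.05, 0,0,-0.8,13.6,-0.05, 0,0,-0.8,13.6,-0.05, 0,0,-0.8,13.6,-0.05, 0,0,-0.8,13.6,-0.05, 0,0,-0.8,13.6,-0.05]' >/dev/null; python3 -c "
from h import *
push()"
```

```text
t 64.6 rho 270.2 e 24.7 uyaw(tool) 191.4 z 166.0 F y,z,up [ 0.  -2.1 -1.3] j [-0.27  0.26 -0.11  2.05  0.04  0.84 -0.19]
t 65.9 rho 269.7 e 23.8 uyaw(tool) 220.0 z 166.0 F y,z,up [ 1.4 -2.1  0.7] j [ 0.01  0.31 -0.12  1.97  0.05  0.87  0.56]
```

```bash
python3 -m pendant '[0,0,-0.8,13.6,-0.05, 0,0,-0.8,13.6,-0.05, 0,0,-0.8,13.6,-0.05, 0,0,-0.8,13.6,-0.05, 0,0,-0.8,13.6,-0.05, 0,0,-0.8,13.6,-0.05, 0,0,-0.8,13.6,-0.05, 0,0,-0.8,13.6,-0.05, 0,0,-0.8,13.6,-0.05, 0,0,-0.8,13.6,-0.05, 0,0,-0.8,13.6,-0.05, 0,0,-0.8,13.6,-0.05]' >/dev/null; python3 -c "
from h import *
push()"; python3 -m pendant '[0,0,-0.5,8,-0.03, 0,0,-0.5,8,-0.03, 0,0,-0.5,8,-0.03, 0,0,-0.5,8,-0.03, 0,0,-0.4,7,-0.026, 0,0,0,0,0]' >/dev/null
python3 - <<'E'
from h import *
push()
p,d,c=grab("scene");save(p[100:320,120:520],"s4.png")
E
```

```text
t 67.4 rho 269.9 e 22.7 uyaw(tool) 254.4 z 165.2 F y,z,up [ 0.5 -1.7  0.5] j [ 0.21  0.52 -0.19  1.64  0.12  0.99  1.28]
t 68.1 rho 269.6 e 21.7 uyaw(tool) 262.7 z 165.3 F y,z,up [ 0.1  0.2 -0.6] j [ 0.23  0.59 -0.21  1.54  0.14  1.04  1.43]
```

View pics/s4.png

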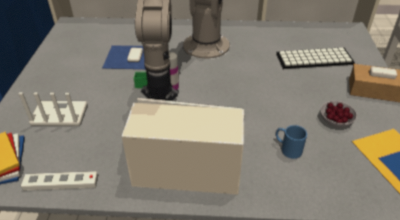

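```bash
python3 -m pendant '[0,-10,0,-1,0, 0,0,0,3,-0.008, 0,0,-0.2,4,-0.015, 0,0,-0.2,4,-0.015, 0,0,-0.2,4,-0.015]' >/dev/null; python3 -c "
from h import *
push()"; python3 -m pendant '[0,0,-0.2,3,-0.01, 0,0,-0.2,2.5,-0.008, 0,0,0,0,0]' >/dev/null; python3 -c "
from h import *
push()"
```

```text
t 68.8 rho 269.4 e 24.1 uyaw(tool) 265.7 z 174.6 F y,z,up [ -0.9 -12.4   3. ] j [ 0.24  0.6  -0.22  1.49  0.15  1.08  1.48]
t 69.2 rho 269.5 e 22.7 uyaw(tool) 266.7 z 174.3 F y,z,up [-0.8 -2.8 -0.3] j [ 0.24  0.61 -0.23  1.48  0.15  1.08  1.49]
```

```bash
python3 -m pendant '[0,0,0,2,0, 0,0,0,1,0, 0,0,0,0,0]' >/dev/null
python3 - <<'E'
from h import *
push();p,d,c=grab("wrist");P=pts(d,c);np.savez("pics/w28.npz",p=p,d=d,P=P)
m=(P[...,2]>.05)&(P[...,2]<.2)&(P[...,0]>.66)&(P[...,0]<.8)&(P[...,1]>-.2)&(P[...,1]<.13);q=P[m]
f=np.polyfit(q[:,1],q[:,0],1)
for _ in range(5):
    rr=q[:,0]-np.polyval(f,q[:,1]);k=abs(rr)<.004;f=np.polyfit(q[k][:,1],q[k][:,0],1)
print(k.sum(),len(q),"outer face x=",f,"u yaw",270-np.degrees(np.arctan(f[0])),"x at hinge y",np.polyval(f,.14))
E
```

```text
t 69.5 rho 269.0 e 18.6 uyaw(tool) 266.7 z 175.1 F y,z,up [-0.7 -1.  -0.1] j [ 0.24  0.61 -0.23  1.47  0.15  1.08  1.49]
30793 33059 outer face x= [0.039 0.728] u yaw 267.76840274371665 x at hinge y 0.7334251680843255
```

```bash
python3 -m pendant '[0,0,0,1,-0.01, 0,0,0,1,-0.01, 0,0,0,0,0]' >/dev/null; python3 -c "
from h import *
push()"; python3 -m pendant '[0,0,0,1,0, 0,0,0,1,0, 0,0,0,0,0]' >/dev/null; python3 -c "
from h import *
push()"
```

```text
t 70.0 rho 269.0 e 23.6 uyaw(tool) 267.9 z 175.0 F y,z,up [-0.3 -6.7  2.8] j [ 0.24  0.62 -0.23  1.46  0.15  1.09  1.51]
t 70.3 rho 269.3 e 23.5 uyaw(tool) 267.8 z 174.5 F y,z,up [ -0.6 -14.9   4.7] j [ 0.24  0.62 -0.23  1.46  0.15  1.1   1.51]
```

```bash
python3 -m pendant '[0,0,0,-10,0, 0,0,0,-30,0, 0,0,0,-40,0, 0,-40,0,-40,0, 0,-40,0,-40,0, 0,-40,0,-30,0, 0,0,0,0,0, 0,0,0,0,0]' >/dev/null
python3 - <<'E'
from h import *
push();p,d,c=grab("wrist");P=pts(d,c)
m=(P[...,2]>.03)&(P[...,2]<.2)&(P[...,0]>.66)&(P[...,0]<.8)&(P[...,1]>-.2)&(P[...,1]<.13);q=P[m]
f=np.polyfit(q[:,1],q[:,0],1)
for _ in range(5):
    rr=q[:,0]-np.polyval(f,q[:,1]);k=abs(rr)<.004;f=np.polyfit(q[k][:,1],q[k][:,0],1)
print(k.sum(),len(q),"outer face x=",f,"u yaw",270-np.degrees(np.arctan(f[0])),"x at hinge y",np.polyval(f,.14))
a=cv2.resize(p,(400,250))
p,d,c=grab("top");P=pts(d,c)
q=P[(abs(P[...,2]-.234)<.006)&(P[...,0]>.66)&(P[...,1]<.1)&(P[...,1]>-.19)]
fr=[(y,np.percentile(q[(q[:,1]>y)&(q[:,1]<y+.03)][:,0],2)) for y in np.arange(-.19,.08,.03)];print(np.array(fr).T)
b=cv2.resize(p[60:260,190:510],(400,250));save(np.vstack([a,b]),"f.png")
E
```

```text
t 71.3 rho 268.1 e 209.2 uyaw(tool) 267.9 z 296.5 F y,z,up [ 0.1 -0.4 -0.1] j [ 0.34  0.21 -0.27  1.79  0.07  1.16  1.58]
2471 2471 outer face x= [0.0446 0.7283] u yaw 267.444499558682 x at hinge y 0.7345755277143178
[[-0.19   -0.16   -0.13   -0.1    -0.07   -0.04   -0.01    0.02    0.05
   0.08  ]
 [ 0.719   0.7207  0.7221  0.7226  0.7249  0.7245  0.7268  0.7275  0.7296
   0.7315]]
```

View pics/f.png

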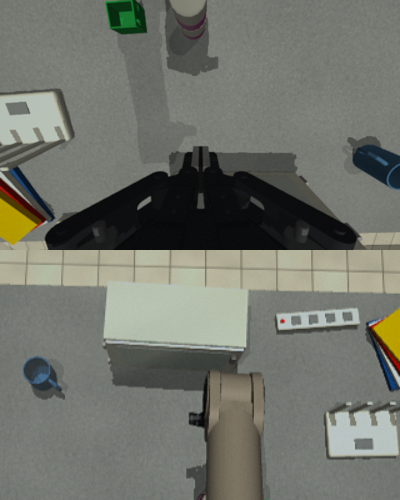

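```bash
python3 -m pendant '[0,40,0,30,0, 0,40,0,30,0, 0,30,0,25,0, 0,0,0,0,0, 0,0,0,0,0]' >/dev/null
python3 - <<'E'
from h import *
push();p,d,c=grab("wrist");P=pts(d,c)
m=(P[...,2]>.03)&(P[...,2]<.225)&(P[...,0]>.66)&(P[...,0]<.8)&(P[...,1]>-.195)&(P[...,1]<.13);q=P[m]
f=np.polyfit(q[:,1],q[:,0],1)
for _ in range(5):
    rr=q[:,0]-np.polyval(f,q[:,1]);k=abs(rr)<.004;f=np.polyfit(q[k][:,1],q[k][:,0],1)
print(k.sum(),"outer face x=",f,"u yaw",270-np.degrees(np.arctan(f[0])))
# cabinet top edges in wrist view: front edge of cabinet (z~.236) vs door top z .232
t=P[(P[...,2]>.2345)&(P[...,2]<.24)&(P[...,0]>.7)];print(len(t))
p,d,c=grab("top");P=pts(d,c)
q=P[(abs(P[...,2]-.236)<.006)&(P[...,0]>.66)&(P[...,1]<.1)&(P[...,1]>-.19)];ys=np.arange(-.19,.08,.02)
for pc in(2,98):
    e=[np.percentile(q[(q[:,1]>y)&(q[:,1]<y+.02)][:,0],pc) for y in ys];print(pc,np.polyfit(ys+.01,e,1))
E
```

```text
t 72.1 rho 268.5 e 125.6 uyaw(tool) 267.9 z 185.6 F y,z,up [0.6 1.2 1.4] j [ 0.29  0.45 -0.26  1.72  0.14  1.    1.52]
12634 outer face x= [0.0432 0.728 ] u yaw 267.5273273159306
0
2 [-0.0239  0.7292]
98 [0.0395 0.8802]
```

```bash
python3 -c "
from h import *
print(r.hand_in())"
```

```text
the job is handed in; nothing more can be done
None
```

All three holders hang on the door, the one bottle on the desk stands in a holder, and the door is shut on its catch. I handed the job in at about 72 s of the 210 s; no verdict was reported.

- **Holders:** Green (the larger one) is on pair 1, grey on pair 2 and blue on pair 3. After hanging, the rims measured z = 150.1–150.3 mm and the backs were against the door. That matches fully home, about 150.
- **Bottle:** Only the small bodywash (40 mm across, 130 mm high) belonged to the job; I saw no shampoo or lotion. It stands upright in the grey holder, with the cap top at 207.7 mm against about 209 expected. I left its larger twin alone.
- **Door:** While being closed it resisted with about 12 N, which then dropped as it snapped. Afterwards it was solid against a 15 N push. Its last measured direction agreed with the cabinet to about 0.2–0.4°. I could not check the holders and bottle once the door was shut.
- **What went wrong:** Seating pair 2 nudged the door about 0.9° further open, so the first try with the blue holder missed the studs. Its second try pitched it over in the jaws. I stood it on the desk, regrasped it, measured the door again and hung it properly.
- **Disagreement:** One fit of the door front from the top camera gave a meaningless slope (-0.024), and an earlier one was about 0.5° off. The wrist camera and the push force both said shut, so I went with those.

I did not touch the router, fruit bowl or mug.

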